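# Set a stop on the bench's strut rail with a studded spring channel nut

## Robot

A 6-joint arm with a two-finger parallel gripper is mounted at the origin on the work surface. World frame = base frame: x ahead of the robot, y to its left, z up, the work surface at z = 0. Lengths are in mm, angles in rad, forces in N, time in s.
With the tool pointing down it reaches from about 300 to 750 mm from the base axis. Payload 8.5 kg.
Tool frame: the origin (TCP) lies on the centre line of the jaws, within the pads' length; the fingertips stand 11 mm ahead of it and the grasp point (between the pads) lies 8 mm behind it (ctrl.tips_ahead is the distance from the TCP to the fingertips, in mm); z points along the fingers, x is the direction in which the jaws open and shut, and the axes are right-handed (so a half turn about z gives the same grasp; the last joint's range is limited). The gripper opens to 88 mm and grips with 3 to 60 N. Pads are 18 mm wide; open, the fingers measure 123 mm over their backs; the gripper's body (75 mm by 187 mm) begins 45 mm behind the grasp point.
Start: joints at [1.009, 0.381, 1.297, -0, 1.464, -0.215], TCP at [186.93, 517.24, 218.348] pointing down, gripper open.
Joint ranges: [-3.11, 3.11], [-0.89, 2.33], [0.22, 2.48], [-1.42, 4.56], [0.17, 2.85], [-2.88, 2.88]. Speed limits (rad/s): [2.39, 2.39, 3.14, 3.14, 3.14, 3.14].

## Interface

Orientations are given as [roll, pitch, yaw] about the fixed x, y, z axes, in that order (R = Rz(yaw) Ry(pitch) Rx(roll)).
In Python, from rig import ctrl, eyes gives the robot as it stands.
- The arm moves only by the tool carry_out, never from a script. Its argument "deltas" is a list of rows, each a list of 7 numbers: the shift along the tool's x, y, z in m, then the turn, a rotation vector about the tool's x, y, z in rad, then the gripper command: -1 is shut, 1 is fully open, values between are in proportion. A call has 1 to 12 rows; each row shifts and turns the pose as measured when the row begins, along the tool's axes as they then stand; what a row does not reach is not made up. A row lasts 1/8 s, in which the tool goes at most 62.5 mm and 10.7 degrees, less where a joint would pass 70% of its speed; a pose out of reach is approached as far as the arm can. A call with a gripper value outside its range is refused whole. The fingers move at their own pace and stop on an object; "grip_force" is the grip in N (left out, the last holds). Time passes only in rows, so rows that do not move let the fingers close. It gives the time, the measured TCP pose, the force and the opening at its end, in the units of the state.
- ctrl.state(): the state, without advancing time (a new reading comes with each control period).
- eyes.get_image(name): name is "scene" or "top" or "wrist"; returns a dict with "pixels" (384x512x3 uint8, red, green, blue), "intrinsics" (3x3 intrinsics, pixels), "pose" (4x4, takes a point from camera to world coordinates); the wrist camera has in their place "mount" (4x4, takes a point from camera to tool coordinates, whose origin is the TCP and whose axes are the tool frame's). Camera axes: x right, y up, looking along -z (the intrinsics and any distortion apply to the point x, -y, -z); pixel columns grow to the right and rows downward; lengths in mm; the calibration is good to about 2 mm. The wrist camera is an equidistant fisheye: a pixel r from the principal point sees the ray r / f radians off the axis. A picture is of the moment at which its call begins: read the wrist's pose just before it. There is no depth.
- ctrl.close_job(): hands the job in, once; it reports no verdict.
The state is a dict: "clock": time; "qpos": joint angles; "joint_velocities": joint speeds; "joint_efforts": joint torques, N m; "tcp_pos": TCP position; "tcp_rot": TCP orientation; "wrist_force": force on the tool from outside, world axes, zero at the start; "moment": the same for the moment, N m; "gripper_width": finger opening in mm.
Only numpy, scipy, OpenCV 4.12 (cv2) and the standard library are available. Lean on these libraries where they do the work, as an engineer would, in place of code of your own. Each camera call takes 0.05 s, during which the arm holds its last target. There are 200 camera calls.

## Task

Fit the studded spring nut into the bench rail about half-way along: lower it through the slot with its long side along the rail, press it down against its spring, twist it a quarter turn clockwise (seen from above) as far as it will go, and let the spring lift it so that its grooves catch the rail's lips and the stud stands upright by itself. Then set the loose wooden stop block over the stud, flat on the rail and square to it, and let go. Do it by feel: never force the nut against the rail with much more than its spring's push, and leave the other things on the bench where they are.

Things in the scene. Friction and masses are not known exactly. Their poses are not given: they have to be found in the camera images.
- rail: Rail: steel strut channel, open side up, 41.3 mm wide and high, 400 long, held between slotted end brackets (72 high, out to 246 mm from the middle). Origin: on the bench under its middle; y along, x across. It is set at a new height each time and this is not measured: top face 45 to 67 mm above the bench, find it by touch. A stop already clamped 172 mm towards +y: leave it.
- rail_end (a point): The same rail: point on the bench under its +y end, at the bracket (203 mm from the middle). Channel section: slot 22.2 mm wide along the middle, between lips 2.5 thick, bent in and down to 7.1 mm below the top face, upper edges rounded (r 2.5); inside 36.3 wide, floor 38.8 below the top face. The clamped stop's stud and wing nut end 48 mm above the top face.
- stud_mid (a point): Studded spring nut, loose, 130 g, standing on its coil spring, stud up. Flat steel nut 34.8 mm long (y), 20.4 wide (x), 10 thick; round stud 12 thick, 60 long on its middle. Point: on the stud's axis half-way up it, 30 mm below its tip, 30 above the nut's top face, 70 above the unpressed spring's foot; z up the stud. Half a turn makes no difference.
- nut: The same nut; origin on the stud axis at the foot (17 mm across) of the unpressed spring, 70 mm below stud_mid. Grooves across its top near both ends, 4.8 mm wide, 3 deep, centred 12.35 from the axis. Two opposite corners are rounded: under the lips it turns only clockwise (from above); its square corners stop on the channel walls at about 94 deg.
- nut_spring: Foot of the nut's spring (origin at its underside). Spring: 3 N to start, +1.2 N per mm, solid after 11.5 mm (17 N). Height of stud_mid above the rail's top face: 40 mm with the nut's underside resting on the lips; 31 when the foot meets the channel floor; 22.9 or lower (13 N) when free to turn under the lips; 19.7 spring solid; 25.9 caught by the lips (9 N).
- block_mid (a point): Loose stop block: brown hardwood 60 mm (x) by 44 (y) by 30 high (z), 55 g, 15 mm hole straight down through its middle; flat on the bench. Point: its centre, 15 mm above its underside, on the hole's axis. On the rail it is 15 mm above the rail's top face, the stud coming out of its top; either pair of faces may lie across the rail.
- brush: Bystander: bench brush, wooden handle, black bristles down, 280 mm long along its x, 56 mm high; origin under it. Leave it alone.
- rasp: Bystander: rasp with a blue handle, 285 mm long along its x, 35 mm high; origin under it. Leave it alone.
- knob: Bystander: black five-lobed star knob 46 mm across, 23 mm high, lying on the bench between the nut and the block; origin under it. Leave it alone.
There are look-alikes about, which are no part of the job. What is shaped like the part that bears block_mid but purple or turquoise is not meant.

How it is judged:
By the outcome, as a careful person would: the job done as asked, in the order asked, and still so for the second after the job is handed in, with the robot touching nothing.
It also fails if it takes over 72 s, if anything falls off the work surface, if the arm or the gripper's body presses on something with over 40 N, if the wrist force passes 120 N, or if a joint passes its speed limit or range.

## Working session

There is one attempt and no reset: what is moved stays moved. The work goes in short steps, Python scripts to look and compute and a tool call to move; the robot and the scene stay as the last step left them, time stands still between calls to the robot, and variables do not carry over. Pictures are saved under pics/ and viewed, about 8 in all and at most 12, crops included, and the job is handed in when it is done.

Besides the shell and the picture viewer there is one more tool, called after "Call:" by a JSON object that holds its "op" and its "data". carry_out: Moves the arm, as the interface text tells. Its arguments: {"type":"object","properties":{"deltas":{"type":"array","items":{"type":"array","items":{"type":"number"}}},"grip_force":{"type":"number"}},"required":["deltas"]}

```bash
ls; mkdir -p pics; cat > h.py <<'E'
import numpy as np, cv2
from rig import ctrl, eyes
from scipy.spatial.transform import Rotation as R
def toolT():
    s=ctrl.state(); T=np.eye(4); T[:3,:3]=R.from_euler('xyz',s['tcp_rot']).as_matrix(); T[:3,3]=s['tcp_pos']; return T
def grab(name,fn=None):
    T=toolT(); im=eyes.get_image(name); 
    P=np.array(im['pose']) if 'pose' in im else T@np.array(im['mount'])
    px=np.array(im['pixels'])
    if fn: cv2.imwrite('pics/'+fn+'.png',px[:,:,::-1]); np.savez('pics/'+fn+'.npz',K=im['intrinsics'],P=P,fish='mount' in im,px=px, dist=np.array(im.get('distortion',[])))
    return dict(K=np.array(im['intrinsics']),P=P,fish='mount' in im,px=px,keys=list(im))
def load(fn):
    d=np.load('pics/'+fn+'.npz'); return dict(K=d['K'],P=d['P'],fish=bool(d['fish']),px=d['px'])
def ray(c,u,v):
    K=c['K']; x=(u-K[0,2])/K[0,0]; y=(v-K[1,2])/K[1,1]
    if c['fish']:
        r=np.hypot(x,y); s=np.sin(r)/r if r>1e-9 else 1; d=np.array([x*s,-y*s,-np.cos(r)])
    else: d=np.array([x,-y,-1.])
    d=c['P'][:3,:3]@d; return c['P'][:3,3],d/np.linalg.norm(d)
def onz(c,u,v,z):
    o,d=ray(c,u,v); return o+d*(z-o[2])/d[2]
def tri(*rs):
    A=np.zeros((3,3)); b=np.zeros(3)
    for o,d in rs:
        M=np.eye(3)-np.outer(d,d); A+=M; b+=M@o
    p=np.linalg.solve(A,b); return p,[np.linalg.norm(np.cross(p-o,d)) for o,d in rs]
def proj(c,p):
    q=np.linalg.inv(c['P'])@np.append(p,1); x,y,z=q[0],-q[1],-q[2]; K=c['K']
    if c['fish']:
        r=np.hypot(x,y); th=np.arctan2(r,z); x,y=x/r*th,y/r*th
    else: x,y=x/z,y/z
    return np.array([K[0,0]*x+K[0,2],K[1,1]*y+K[1,2]])
E
python3 - <<'E'
from h import *
for n in ['scene','top','wrist']:
    c=grab(n,n+'0'); print(n,c['keys'],c['K'].tolist(),np.round(c['P'],3).tolist())
a=np.hstack([cv2.imread('pics/scene0.png'),cv2.imread('pics/top0.png')])
print(ctrl.state())
E
```

```text
pics
scene ['pixels', 'intrinsics', 'pose'] [[427.07472060291894, 0.0, 251.20216403908583], [0.0, 427.07472060291894, 188.8093001685667], [0.0, 0.0, 1.0]] [[0.254, -0.677, 0.691, 1228.366], [0.967, 0.181, -0.178, -191.368], [-0.005, 0.713, 0.701, 813.992], [0.0, 0.0, 0.0, 1.0]]
top ['pixels', 'intrinsics', 'pose'] [[434.050051062717, 0.0, 253.8635360335399], [0.0, 434.050051062717, 189.0089936483044], [0.0, 0.0, 1.0]] [[0.026, 0.977, -0.213, 225.66], [-1.0, 0.025, -0.01, -15.907], [-0.005, 0.213, 0.977, 1445.287], [0.0, 0.0, 0.0, 1.0]]
wrist ['pixels', 'intrinsics', 'mount'] [[297.3186396354542, 0.0, 253.25770175030004], [0.0, 297.3186396354542, 190.68384098380125], [0.0, 0.0, 1.0]] [[0.341, -0.902, -0.266, 117.919], [0.94, 0.327, 0.097, 539.982], [-0.0, -0.283, 0.959, 383.042], [0.0, 0.0, 0.0, 1.0]]
{'clock': 0.15, 'qpos': array([ 1.00868768e+00,  3.81064330e-01,  1.29798145e+00, -4.14638519e-05,
        1.46361406e+00, -2.15280418e-01]), 'joint_velocities': array([ 0.00013255, -0.00298704, -0.00192518,  0.00193092,  0.00154731,
        0.00068982]), 'joint_efforts': array([ 2.49323552e-03, -4.38082623e+01, -2.24612725e+01,  7.13567971e-02,
        3.43506667e-02, -7.96966197e-05]), 'tcp_pos': array([186.83836232, 517.06130493, 217.90270593]), 'tcp_rot': array([-3.14140495e+00,  1.05136283e-03,  1.22397265e+00]), 'wrist_force': array([ 0.49750169,  0.2499817 , -0.93954239]), 'moment': array([ 0.01422225, -0.01047825, -0.02535969]), 'gripper_width': 88.01912882632152}
```

```bash
python3 - <<'E'
import cv2,numpy as np
a=cv2.imread('pics/scene0.png');b=cv2.imread('pics/top0.png')
cv2.imwrite('pics/s0.png',cv2.resize(a,(800,600),interpolation=cv2.INTER_CUBIC))
cv2.imwrite('pics/t0.png',cv2.resize(b,(800,600),interpolation=cv2.INTER_CUBIC))
E
```

```text
(no output)
```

View pics/s0.png

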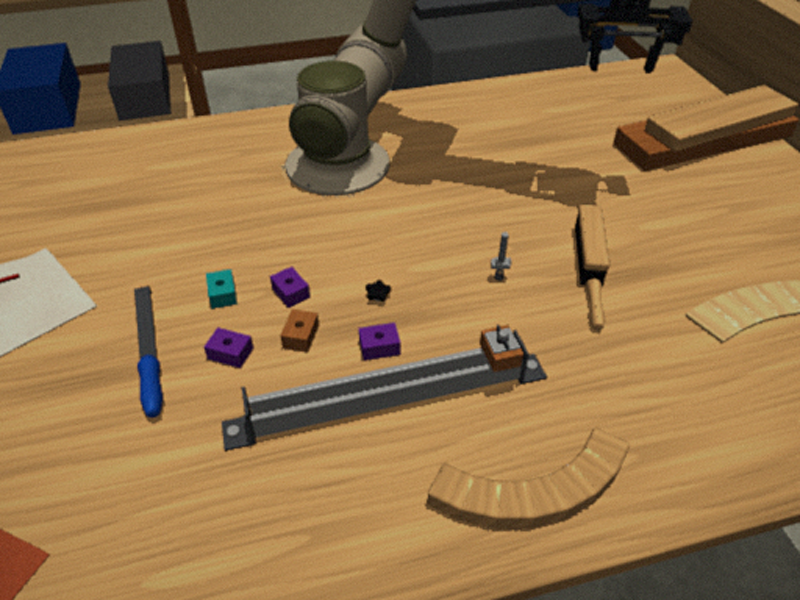

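View pics/t0.png

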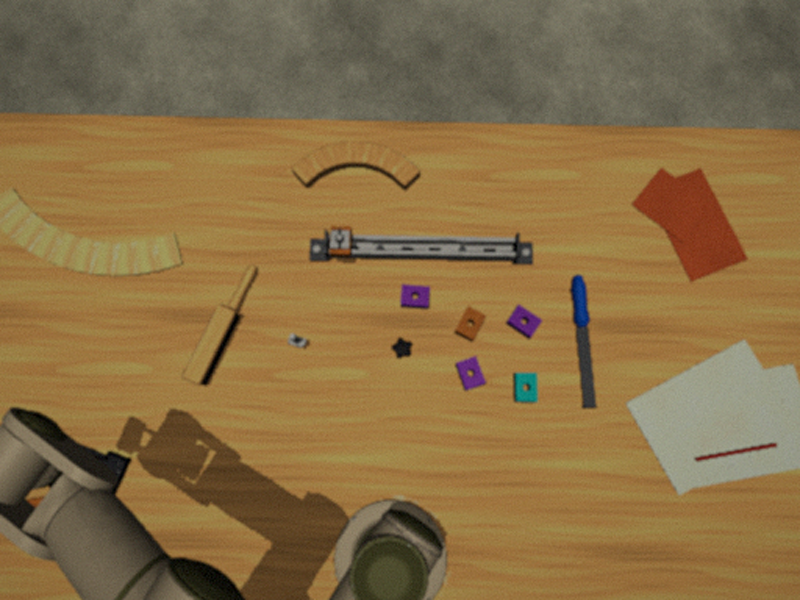

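Scene view (800×600): brown block at (300,330), nut with stud at (500,260), rail from (250,412) to (520,360) with the clamped stop at its right end. Top view: block (470,323), nut (298,341), rail from (355,246) to (515,250).

```bash
python3 - <<'E'
from h import *
s,t=load('scene0'),load('top0')
k=.64
for c,n in((s,'s'),(t,'t')):
    hsv=cv2.cvtColor(c['px'],cv2.COLOR_RGB2HSV); m=cv2.inRange(hsv,(5,140,40),(14,255,190))
    nc,l,st,ce=cv2.connectedComponentsWithStats(m)
    for i in range(1,nc):
        if st[i,4]>40: print(n,st[i],ce[i]/k, hsv[l==i].mean(0))
p=lambda c,u,v:ray(c,u*k,v*k)
print('stud tip',tri(p(s,504,235),p(t,303,345)))
print('nut',tri(p(s,500,265),p(t,298,341)))
print('block top hole',tri(p(s,300,327),p(t,470,323)))
for u in [(340,240),(355,247),(515,249)]: print('rail',onz(t,u[0]*k,u[1]*k,56))
E
```

```text
s [ 106    0  116   74 1481] [233.45923363  53.888842  ] [ 11.73058744 180.30857529  50.1249156 ]
s [397  24  17  13  57] [631.9627193   46.76535088] [ 11.0877193  170.42105263  43.61403509]
s [49 41 21  7 90] [92.46527778 68.75      ] [ 11.54444444 180.26666667  48.47777778]
s [ 392   74  120   36 1339] [692.5165702  141.84442681] [ 12.31292009 180.82823002  73.85586258]
s [180 198  24  27 445] [298.36025281 329.28019663] [ 12.6247191  180.43820225 114.00449438]
s [307 210  28  28 268] [500.68213619 354.37849813] [ 12.30597015 181.30970149  89.32835821]
s [  0 338  32  46 867] [ 16.72794118 563.24610727] [  8.06459054 187.23068051 135.47404844]
t [ 405  108   73   72 2874] [691.12789231 221.39983473] [  8.49756437 200.38135003 133.58107168]
t [211 159  14   7  56] [340.12276786 252.03683036] [ 12.53571429 190.89285714 102.375     ]
t [292 197  18  21 219] [469.55622146 323.23772831] [ 13.14155251 195.38356164 127.44748858]
stud tip (array([418.63954139, 198.59792678,  87.69397569]), [np.float64(14.675104720891133), np.float64(14.67510472089111)])
nut (array([430.82313702, 206.47065738,  29.46423698]), [np.float64(2.4475767959822985), np.float64(2.447576795982264)])
block top hole (array([ 479.53708116, -156.15537536,   21.57029065]), [np.float64(2.5398778678181393), np.float64(2.5398778678181464)])
rail [645.82437238 122.75839428  56.        ]
rail [631.10015651  90.11361997  56.        ]
rail [ 635.22701101 -250.28601142   56.        ]
```

Call:
{"op": "carry_out", "data": {"deltas": [[-0.03, 0.048, 0, 0, 0, 0, 1], [-0.03, 0.048, 0, 0, 0, 0, 1], [-0.03, 0.048, 0, 0, 0, 0, 1], [-0.03, 0.048, 0, 0, 0, 0, 1], [-0.03, 0.048, 0, 0, 0, 0, 1], [-0.03, 0.048, 0, 0, 0, 0, 1]]}}

```text
clock: 0.9
tcp_pos: [400.5, 244.5, 216.7]
tcp_rot: [-3.141, 0.002, 1.231]
wrist_force: [0.6, 1.0, -0.4]
gripper_width: 88.1
```

```bash
python3 - <<'E'
from h import *
c=grab('wrist','w1'); s=ctrl.state(); print(s['tcp_pos'],s['tcp_rot'],s['clock'])
E
```

```text
[404.35631402 240.15671976 216.49954095] [3.14044511 0.00365568 1.2268935 ] 0.95
```

Call:
{"op": "carry_out", "data": {"deltas": [[-0.02, 0.04, 0.0, 0, 0, 0, 1], [-0.02, 0.04, 0, 0, 0, 0, 1], [0, 0, 0, 0, 0, 0, 1]]}}

```text
clock: 1.32
tcp_pos: [468.5, 171.8, 216.1]
tcp_rot: [-3.142, 0.004, 1.223]
wrist_force: [-0.3, 0.1, 0.5]
gripper_width: 88.0
```

```bash
python3 - <<'E'
from h import *
c=grab('wrist','w2'); s=ctrl.state(); print(s['tcp_pos'],s['tcp_rot'],s['clock'])
a=np.hstack([load(n)['px'][:,:,::-1] for n in('w1','w2')]); cv2.imwrite('pics/w12.png',cv2.resize(a,(800,300),interpolation=cv2.INTER_AREA))
print(proj(load('w1'),[431,206,30]),proj(c,[431,206,30]),proj(c,[431,206,100]))
E
```

```text
[467.44542053 172.7570796  216.17189326] [-3.14110363  0.00392218  1.22473414] 1.375
[233.99639778 198.83278738] [271.8275786  127.18530897] [276.15179343 132.60279754]
```

View pics/w12.png

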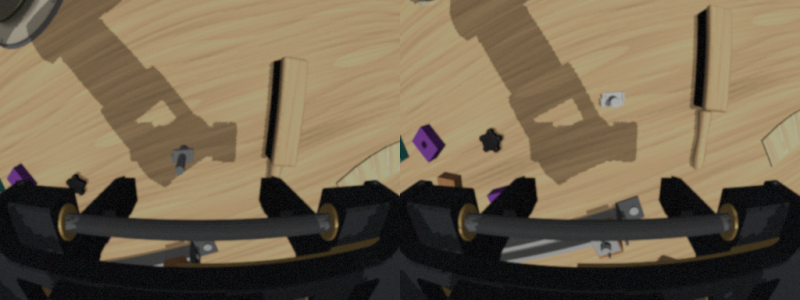

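Nut in left panel at (182,158), in right (612,100) → full pixels ≈(233,202) and (271,128). Zooming in on both.

```bash
python3 - <<'E'
from h import *
a=load('w1')['px'][175:225,210:260,::-1];b=load('w2')['px'][103:153,246:296,::-1]
cv2.imwrite('pics/z.png',cv2.resize(np.hstack([a,b]),(800,400),interpolation=cv2.INTER_CUBIC))
E
```

```text
(no output)
```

View pics/z.png

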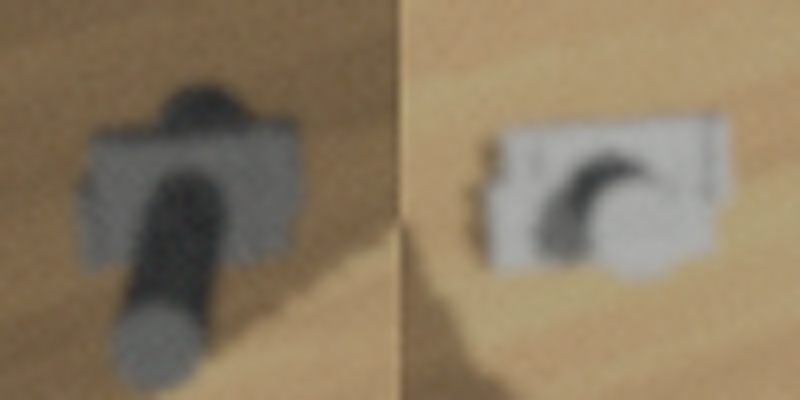

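```bash
python3 - <<'E'
from h import *
a,b=load('w1'),load('w2')
A=lambda u,v:(210+u/8-.5,175+v/8-.5); B=lambda u,v:(246+(u-400)/8-.5,103+v/8-.5)
print('tip',tri(ray(a,*A(158,345)),ray(b,*B(640,232))))
print('base',tri(ray(a,*A(194,196)),ray(b,*B(610,190))))
for c,F,q in((a,A,[(97,135),(298,125),(295,255),(85,268)]),(b,B,[(505,122),(732,112),(715,250),(490,268)])):
    P=np.array([onz(c,*F(*p),40)[:2] for p in q]); print(P.mean(0),[np.round(np.linalg.norm(P[i]-P[i-1]),1) for i in range(4)])
    for d in (P[1]-P[0],P[2]-P[3]): print('ang',np.degrees(np.arctan2(d[1],d[0])))
E
```

```text
tip (array([430.03927853, 205.7427947 ,  96.06459492]), [np.float64(0.24726029937538235), np.float64(0.24726029937549282)])
base (array([429.68066595, 206.28123443,  34.49815561]), [np.float64(0.20169820616064343), np.float64(0.20169820616065198)])
[428.29989616 207.2535522 ] [np.float64(21.4), np.float64(30.3), np.float64(20.6), np.float64(32.3)]
ang 73.48877257889416
ang 74.42863115341073
[428.78978052 206.18140528] [np.float64(21.2), np.float64(32.5), np.float64(20.1), np.float64(32.5)]
ang 73.2288308964193
ang 75.11436134631668
```

Call:
{"op": "carry_out", "data": {"deltas": [[0.0186, -0.0468, 0, 0, 0, -0.066, 1], [0, 0, 0, 0, 0, 0, 0.0], [0, 0, 0, 0, 0, 0, 0.0]]}}

```text
clock: 1.75
tcp_pos: [426.7, 208.8, 215.9]
tcp_rot: [-3.14, 0.004, 1.294]
wrist_force: [0.5, 1.4, -0.0]
gripper_width: 70.4
```

```bash
cat > st.py <<'E'
from h import *
import sys
s=ctrl.state(); print(np.round(s['clock'],2),np.round(s['tcp_pos'],2),np.round(s['tcp_rot'],4),np.round(s['wrist_force'],2),np.round(s['moment'],3),round(s['gripper_width'],2))
if len(sys.argv)>3:
    p=np.array([float(v) for v in sys.argv[1:4]]); M=toolT(); print('tool delta mm',np.round(M[:3,:3].T@(p-M[:3,3]),2))
E
python3 st.py 429.7 206.1 70; python3 -c "
from h import *
grab('wrist','w3')
print(proj(load('w3'),toolT()[:3,3]))"
```

```text
1.75 [426.74 208.78 215.93] [-3.1397  0.0038  1.2944] [ 0.48  1.38 -0.03] [-0.01  -0.038  0.007] 70.37
tool delta mm [ -1.21   3.85 145.93]
[256.31188674 228.67827548]
```

Call:
{"op": "carry_out", "data": {"deltas": [[-0.0012, 0.0038, 0.03, 0, 0, 0, 0.0], [0, 0, 0.03, 0, 0, 0, -0.2], [0, 0, 0, 0, 0, 0, -0.2], [0, 0, 0, 0, 0, 0, -0.2]]}}

```text
clock: 2.3
tcp_pos: [431.8, 206.1, 156.0]
tcp_rot: [3.141, 0.002, 1.292]
wrist_force: [0.1, -0.1, 0.5]
gripper_width: 34.9
```

```bash
python3 st.py 429.7 206.1 70; python3 -c "
from h import *
c=grab('wrist','w4')
p=proj(c,toolT()[:3,3]); print(p)
u,v=int(p[0]),int(p[1]); a=c['px'][v-90:v+60,u-100:u+100,::-1]
cv2.imwrite('pics/z4.png',cv2.resize(a,(800,600),interpolation=cv2.INTER_CUBIC)); print(u,v)
"
```

```text
2.3 [431.79 206.06 155.97] [3.1409e+00 2.4000e-03 1.2924e+00] [ 0.06 -0.12  0.52] [-0.012  0.007  0.02 ] 34.91
tool delta mm [-0.33 -2.08 85.97]
[256.40012051 228.59491126]
256 228
```

View pics/z4.png

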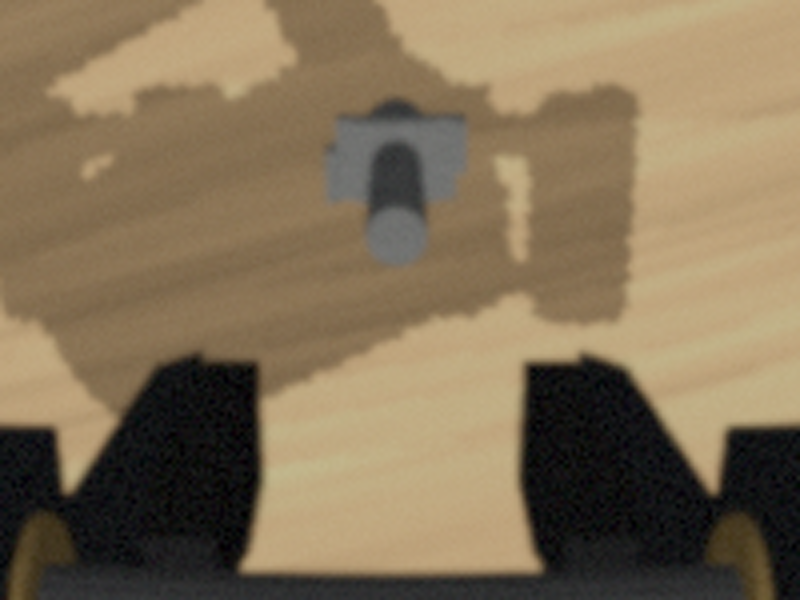

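```bash
python3 -c "
from h import *
c=load('w4'); a=load('w1'); b=load('w2')
q=(156+397/4-.5,138+237/4-.5); A=(210+158/8-.5,175+345/8-.5); B=(246+30-.5,103+29-.5)
for z in (96,98,100): print(onz(c,*q,z),onz(a,*A,z),onz(b,*B,z))
print(tri(ray(c,*q),ray(a,*A),ray(b,*B)))
print('angle',[np.degrees(np.arctan2(*(onz(c,156+p[1][0]/4,138+p[1][1]/4,40)-onz(c,156+p[0][0]/4,138+p[0][1]/4,40))[[1,0]])) for p in (((338,118),(466,116)),((328,201),(458,198)))])
"
```

```text
[430.38709195 205.61689213  96.        ] [429.87331397 205.56615985  96.        ] [430.22831963 205.91440901  96.        ]
[429.77289876 205.78478426  98.        ] [429.18578278 205.9960916   98.        ] [430.01434766 205.83934201  98.        ]
[429.15870558 205.9526764  100.        ] [428.4982516  206.42602336 100.        ] [429.80037568 205.76427501 100.        ]
(array([430.07170878, 205.72707998,  96.36990599]), [np.float64(0.20665409371729176), np.float64(0.3239708752528359), np.float64(0.20838205606485205)])
angle [np.float64(74.97705873248782), np.float64(75.40944524909273)]
```

Call:
{"op": "carry_out", "data": {"deltas": [[-0.0004, -0.0019, 0.03, 0, 0, 0, -0.2], [0, 0, 0.035, 0, 0, 0, -0.2], [0, 0, 0.016, 0, 0, 0, -0.2], [0, 0, 0, 0, 0, 0, -0.2]]}}

```text
clock: 2.85
tcp_pos: [433.2, 206.6, 77.3]
tcp_rot: [3.132, -0.002, 1.292]
wrist_force: [0.1, -0.7, -0.2]
gripper_width: 35.0
```

```bash
python3 st.py 429.8 205.9 70
```

```text
2.85 [433.17 206.6   77.34] [ 3.1323e+00 -2.0000e-03  1.2920e+00] [ 0.1  -0.72 -0.16] [0.007 0.006 0.006] 35.01
tool delta mm [-1.62 -3.12  7.31]
```

Call:
{"op": "carry_out", "data": {"deltas": [[-0.0016, -0.0031, 0.0073, 0.009, 0, 0, -0.2], [0, 0, 0, 0, 0, 0, -0.2]]}}

```text
clock: 3.1
tcp_pos: [430.7, 206.1, 71.4]
tcp_rot: [3.139, -0.004, 1.292]
wrist_force: [0.6, -0.3, -0.5]
gripper_width: 35.2
```

```bash
python3 st.py 429.8 205.9 70
```

```text
3.1 [430.69 206.08  71.42] [ 3.1389 -0.0036  1.292 ] [ 0.58 -0.26 -0.55] [-0.052  0.032 -0.011] 35.15
tool delta mm [-0.42 -0.81  1.41]
```

Call:
{"op": "carry_out", "data": {"deltas": [[-0.0004, -0.0008, 0.0014, 0.002, 0.003, 0, -0.5], [0, 0, 0, 0, 0, 0, -1], [0, 0, 0, 0, 0, 0, -1], [0, 0, 0, 0, 0, 0, -1]], "grip_force": 40}}

```text
clock: 3.6
tcp_pos: [430.3, 206.0, 71.0]
tcp_rot: [3.139, -0.008, 1.292]
wrist_force: [0.8, -0.4, -1.7]
gripper_width: 9.8
```

```bash
python3 st.py 429.8 205.9 70
```

```text
3.6 [430.27 206.04  70.97] [ 3.1392 -0.0078  1.292 ] [ 0.79 -0.42 -1.66] [-0.003  0.01   0.015] 9.78
tool delta mm [-0.27 -0.42  0.97]
```

Call:
{"op": "carry_out", "data": {"deltas": [[0, 0, -0.03, 0, 0, 0, -1], [0, 0, -0.05, 0, 0, 0, -1], [-0.03, 0.03, -0.01, 0, 0, 0, -1], [-0.038, 0.034, 0, 0, 0, 0, -1], [-0.038, 0.034, 0, 0, 0, 0, -1], [-0.038, 0.034, 0, 0, 0, 0, -1], [-0.038, 0.034, 0, 0, 0, 0, -1], [-0.038, 0.034, 0, 0, 0, 0, -1], [0, 0, 0, 0, 0, -0.145, -1], [0, 0, 0, 0, 0, -0.145, -1], [0, 0, 0, 0, 0, 0, -1]]}}

```text
clock: 4.97
tcp_pos: [564.7, -70.3, 160.5]
tcp_rot: [3.141, -0.007, 1.59]
wrist_force: [0.5, -0.2, -0.6]
gripper_width: 10.0
```

```bash
python3 st.py 633 -65 160; python3 -c "
from h import *
c=grab('wrist','w5'); a=c['px'][:,:,::-1]
cv2.imwrite('pics/z5.png',cv2.resize(a,(800,600),interpolation=cv2.INTER_CUBIC)) 
"
```

```text
4.97 [564.67 -70.3  160.47] [ 3.1413 -0.0069  1.59  ] [ 0.46 -0.24 -0.62] [0.038 0.046 0.06 ] 10.03
tool delta mm [ 3.98 68.42  0.52]
```

View pics/z5.png

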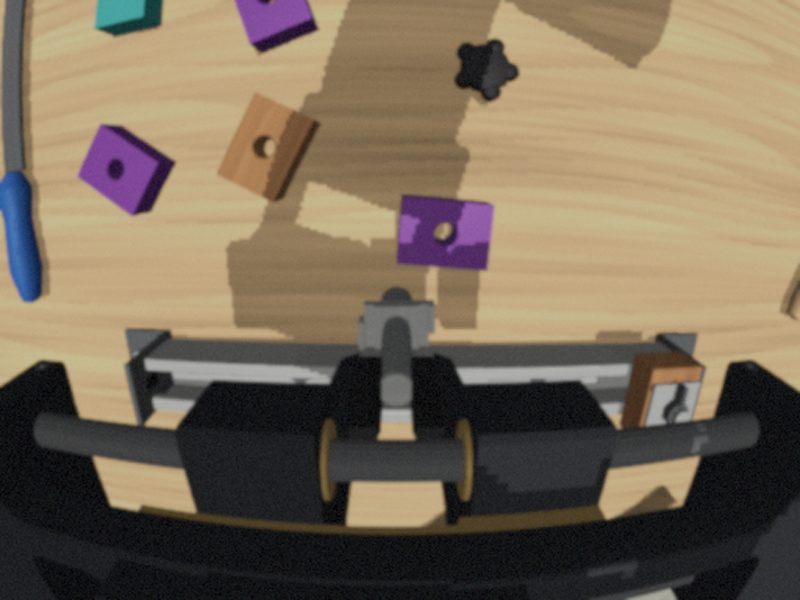

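Call:
{"op": "carry_out", "data": {"deltas": [[0, 0.045, 0, 0, 0, 0, -1], [0, 0.045, 0, 0, 0, 0, -1], [0, 0.038, 0, 0, 0, 0, -1], [0, 0, 0, 0, 0, 0, -1], [0, 0, 0, 0, 0, 0, -1]]}}

```text
clock: 5.65
tcp_pos: [694.3, -66.4, 159.4]
tcp_rot: [-3.138, -0.008, 1.576]
wrist_force: [-0.0, -0.4, -1.4]
gripper_width: 10.2
```

```bash
python3 st.py 633 -65 160; python3 -c "
from h import *
c=grab('wrist','w6'); a=c['px'][:,:,::-1]
cv2.imwrite('pics/z6.png',cv2.resize(a[60:360],(800,469),interpolation=cv2.INTER_CUBIC)) 
"
```

```text
5.65 [694.27 -66.43 159.4 ] [-3.1385 -0.0077  1.576 ] [-0.04 -0.44 -1.4 ] [-0.009 -0.004  0.014] 10.25
tool delta mm [  1.75 -61.26  -0.39]
```

View pics/z6.png

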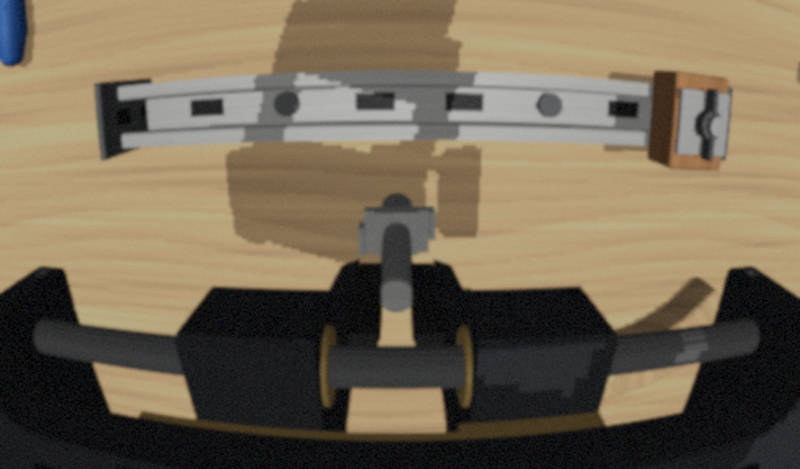

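```bash
python3 -c "
from h import *
c=load('w6'); g=cv2.cvtColor(c['px'],cv2.COLOR_RGB2GRAY).astype(int); sat=cv2.cvtColor(c['px'],cv2.COLOR_RGB2HSV)[:,:,1].astype(int)
for u in (108,158,205,260,322,375):
    print(u,'rows100-155'); print(g[100:156,u-2:u+3].mean(1).astype(int).tolist()); print(sat[100:156,u-2:u+3].mean(1).astype(int).tolist())
"
```

```text
108 rows100-155
[157, 154, 151, 147, 145, 145, 149, 155, 161, 162, 161, 162, 164, 166, 167, 166, 164, 163, 162, 155, 138, 124, 135, 155, 163, 165, 164, 164, 164, 164, 164, 162, 163, 163, 163, 162, 164, 165, 164, 162, 160, 151, 127, 117, 137, 153, 162, 164, 164, 163, 161, 160, 162, 161, 163, 165]
[92, 91, 91, 95, 95, 95, 92, 89, 87, 87, 83, 66, 35, 12, 5, 6, 4, 5, 4, 5, 4, 4, 3, 2, 4, 3, 4, 4, 4, 3, 3, 4, 4, 3, 4, 3, 3, 4, 4, 5, 4, 4, 6, 6, 5, 5, 5, 5, 5, 4, 4, 8, 21, 51, 76, 82]
158 rows100-155
[158, 158, 159, 159, 160, 160, 161, 161, 167, 171, 171, 171, 170, 169, 171, 164, 150, 130, 132, 153, 168, 171, 170, 170, 170, 170, 171, 170, 168, 170, 170, 171, 170, 171, 172, 171, 170, 165, 150, 124, 101, 98, 107, 115, 119, 119, 119, 116, 115, 117, 130, 150, 159, 150, 130, 118]
[91, 91, 90, 90, 90, 89, 82, 62, 31, 10, 4, 3, 3, 3, 4, 4, 4, 4, 3, 3, 4, 3, 3, 4, 4, 3, 4, 4, 4, 4, 4, 5, 4, 4, 3, 4, 4, 4, 6, 5, 6, 5, 6, 4, 4, 4, 2, 3, 6, 12, 42, 68, 79, 84, 92, 97]
205 rows100-155
[108, 108, 105, 104, 105, 108, 110, 116, 121, 127, 146, 168, 176, 172, 153, 131, 129, 152, 170, 175, 176, 176, 176, 17
[... 1095 characters left out ...]
73, 170, 168, 166, 166, 166, 167]
[84, 85, 86, 88, 84, 67, 37, 14, 4, 4, 3, 3, 3, 4, 3, 4, 4, 4, 3, 4, 4, 5, 3, 3, 3, 3, 4, 3, 4, 3, 3, 3, 4, 4, 3, 4, 4, 3, 5, 5, 5, 3, 4, 3, 4, 3, 3, 3, 5, 18, 47, 72, 81, 81, 81, 80]
375 rows100-155
[161, 160, 158, 159, 158, 156, 154, 156, 161, 168, 170, 171, 171, 171, 169, 168, 166, 158, 146, 150, 165, 172, 172, 171, 171, 171, 171, 172, 170, 169, 169, 170, 170, 168, 170, 171, 172, 170, 167, 152, 126, 116, 134, 155, 165, 169, 169, 169, 167, 166, 166, 167, 165, 165, 163, 163]
[89, 89, 92, 91, 91, 91, 92, 88, 76, 47, 19, 6, 3, 3, 3, 3, 4, 3, 4, 3, 4, 3, 3, 4, 3, 3, 3, 5, 4, 4, 4, 3, 4, 4, 3, 4, 3, 4, 3, 4, 5, 5, 6, 5, 4, 4, 3, 4, 4, 4, 15, 38, 68, 81, 85, 86]
```

```bash
python3 -c "
from h import *
from scipy.optimize import brentq
c=load('w6'); sat=cv2.GaussianBlur(cv2.cvtColor(c['px'],cv2.COLOR_RGB2HSV)[:,:,1],(5,1),0).astype(float)
E=[]
for u in range(90,400,6):
    s=sat[98:160,u]<45
    r=np.where(s)[0]
    if len(r)<30: continue
    a,b=r[0]+98,r[-1]+98
    f=lambda i,j:i+(sat[i,u]-45)/(sat[i,u]-sat[j,u])*(j-i)
    E.append((u,f(a,a-1),f(b,b+1)))
for z in (40,45,50,55,60,65):
    P=np.array([onz(c,u,a,z)[:2] for u,a,b in E]);Q=np.array([onz(c,u,b,z)[:2] for u,a,b in E])
    k1=np.polyfit(P[:,1],P[:,0],1);k2=np.polyfit(Q[:,1],Q[:,0],1)
    m=(k1+k2)/2; w=np.polyval(k2,-65)-np.polyval(k1,-65)
    print(z,k1,k2,'centre at y=-65',np.polyval(m,-65),'w',w, np.std(P[:,0]-np.polyval(k1,P[:,1])),np.std(Q[:,0]-np.polyval(k2,Q[:,1])))
# ends: left end of rail (bracket) & stop, and bracket extremes in z5 top view
for z in (45,56,67): print(z,onz(c,97/1.5625,60+120/1.5625,z),onz(c,650/1.5625,60+118/1.5625,z))
# hole of the block at top z=30 in w5
d=load('w5'); print('block hole',onz(d,265/1.5625,147/1.5625,30),[onz(d,u/1.5625,v/1.5625,30)[:2] for u,v in((258,94),(317,122),(275,199),(219,174))])
"
```

```text
40 [-5.52622180e-03  6.19535081e+02] [-4.93377131e-03  6.62581574e+02] centre at y=-65 641.3982774430301 w 43.007983395135284 0.409605694767997 0.26966452342589003
45 [-5.52622180e-03  6.19561851e+02] [-4.93377131e-03  6.61853497e+02] centre at y=-65 641.0476240242173 w 42.25313678967677 0.40241607163761794 0.26493122425589183
50 [-5.52622180e-03  6.19588621e+02] [-4.93377131e-03  6.61125421e+02] centre at y=-65 640.6969706054042 w 41.49829018421735 0.3952264485072012 0.2601979250859063
55 [-5.52622180e-03  6.19615391e+02] [-4.93377131e-03  6.60397344e+02] centre at y=-65 640.3463171865914 w 40.74344357875793 0.3880368253768229 0.2554646259159274
60 [-5.52622180e-03  6.19642161e+02] [-4.93377131e-03  6.59669267e+02] centre at y=-65 639.9956637677784 w 39.98859697329874 0.38084720224643087 0.2507313267459217
65 [-5.52622180e-03  6.19668931e+02] [-4.93377131e-03  6.58941190e+02] centre at y=-65 639.6450103489659 w 39.23375036784 0.3736575791160391 0.24599802757593683
45 [ 642.82590589 -274.67738218   45.        ] [642.58998877 103.04342962  45.        ]
56 [ 641.98562051 -266.63636753   56.        ] [641.75897623  96.23793328  56.        ]
67 [ 641.14533512 -258.59535289   67.        ] [640.92796369  89.43243694  67.        ]
block hole [ 479.27791864 -156.53437611   30.        ] [array([ 444.06538409, -161.59823315]), array([ 464.17091186, -122.57245401]), array([ 513.34959306, -150.15962943]), array([ 495.62344795, -188.74197751])]
```

```bash
python3 -c "
from h import *
t=load('top0'); print(onz(t,310*.64,249*.64,4),onz(t,532*.64,252*.64,4))
s=load('scene0'); print(onz(s,223*.64,433*.64,4),onz(s,547*.64,372*.64,4))
"; python3 st.py 640.5 -63 150
```

```text
[639.18825443 193.31581195   4.        ] [ 644.62514603 -296.40354472    4.        ]
[ 640.13650827 -292.15184476    4.        ] [656.16985456 201.93842554   4.        ]
5.7 [694.18 -66.44 159.47] [-3.1385 -0.0078  1.5762] [-0.32  0.72 -1.28] [-0.033 -0.004 -0.013] 10.45
tool delta mm [  3.65 -53.63   9.67]
```

```bash
python3 -c "
from h import *
c=load('w6'); M=np.array(np.linalg.inv(toolT())@c['P'])
px=c['px'][:,:,::-1]
cv2.imwrite('pics/z7.png',cv2.resize(px[180:270,195:315],(800,600),interpolation=cv2.INTER_CUBIC))
k=dict(c); k['P']=M
for z in (-27,-29,-31): print(onz(k,398/1.5625-.3,60+297/1.5625-.3,z))
"
```

```text
[ -1.31490406  -0.24898644 -27.        ]
[ -1.32455512  -1.30572699 -29.        ]
[ -1.33420618  -2.36246755 -31.        ]
```

View pics/z7.png

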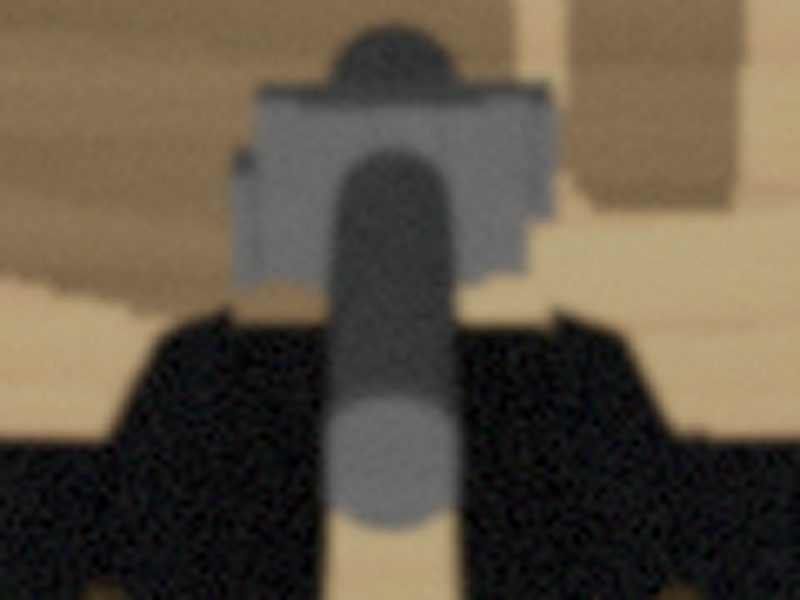

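```bash
python3 -c "
from h import *
c=load('w6'); k=dict(c); k['P']=np.array(np.linalg.inv(toolT())@c['P'])
f=lambda u,v,z: onz(k,195+u/6.667-.5,180+v/6.667-.5,z)
for z in (-27,-29): print('tip',f(393,463,z))
q=[f(*p,31) for p in((258,97),(548,97),(525,275),(235,287))]; print(np.round(q,1)); q=np.array(q)
print('mean',q.mean(0),[np.degrees(np.arctan2(d[1],d[0])) for d in(q[1]-q[0],q[2]-q[3])])
print('stud back at nut top',f(393,150,31))
"
```

```text
tip [ -1.82271337  -0.74454577 -27.        ]
tip [ -1.82501449  -1.79411368 -29.        ]
[[-15.7 -12.9  31. ]
 [ 14.4 -12.8  31. ]
 [ 12.4   7.1  31. ]
 [-18.7   8.4  31. ]]
mean [-1.9236274  -2.55096131 31.        ] [np.float64(0.06169369620680824), np.float64(-2.529056544824404)]
stud back at nut top [-1.73594029 -7.07510916 31.        ]
```

```bash
python3 st.py 641.3 -50 115
```

```text
5.7 [694.18 -66.44 159.47] [-3.1385 -0.0078  1.5762] [-0.32  0.72 -1.28] [-0.033 -0.004 -0.013] 10.45
tool delta mm [ 16.37 -52.65  44.77]
```

Call:
{"op": "carry_out", "data": {"deltas": [[0.0165, -0.0525, 0.015, -0.003, -0.008, 0, -1], [0, 0, 0.015, 0, 0, 0, -1], [0, 0, 0, 0, 0, 0, -1]]}}

```text
clock: 6.08
tcp_pos: [636.1, -49.2, 129.0]
tcp_rot: [-3.138, -0.0, 1.573]
wrist_force: [-0.1, 0.5, -1.9]
gripper_width: 10.0
```

```bash
python3 st.py 641.3 -50 105
```

```text
6.08 [636.06 -49.25 128.96] [-3.1381e+00 -3.0000e-04  1.5732e+00] [-0.11  0.46 -1.95] [0.031 0.022 0.044] 9.95
tool delta mm [-0.77  5.32 23.95]
```

Call:
{"op": "carry_out", "data": {"deltas": [[-0.0008, 0.0053, -0.002, -0.003, 0, -0.003, -1], [0, 0, 0, 0, 0, 0, -1], [0, 0, 0, 0, 0, 0, -1]]}}

```text
clock: 6.45
tcp_pos: [643.0, -50.7, 133.6]
tcp_rot: [3.138, 0.001, 1.575]
wrist_force: [-0.8, -0.5, -1.9]
gripper_width: 9.9
```

```bash
python3 st.py 641.3 -50 105
```

```text
6.45 [642.97 -50.73 133.56] [3.1376e+00 8.0000e-04 1.5754e+00] [-0.78 -0.5  -1.89] [ 0.038  0.041 -0.022] 9.89
tool delta mm [ 0.76 -1.78 28.56]
```

Call:
{"op": "carry_out", "data": {"deltas": [[0.0008, -0.0017, 0.005, 0.003, 0, 0, -1], [0, 0, 0.007, 0, 0, 0, -1], [0, 0, 0.006, 0, 0, 0, -1], [0, 0, 0.003, 0, 0, 0, -1], [0, 0, 0, 0, 0, 0, -1], [0, 0, 0, 0, 0, 0, -1]]}}

```text
clock: 7.2
tcp_pos: [641.2, -49.9, 110.6]
tcp_rot: [3.142, 0.001, 1.575]
wrist_force: [0.8, 0.2, -0.9]
gripper_width: 10.2
```

```bash
python3 st.py 641.3 -50 105
```

```text
7.2 [641.25 -49.95 110.63] [3.1415e+00 6.0000e-04 1.5753e+00] [ 0.8   0.17 -0.85] [-0.034  0.028 -0.037] 10.17
tool delta mm [-0.05  0.05  5.63]
```

Call:
{"op": "carry_out", "data": {"deltas": [[0, 0, 0.003, 0, 0, 0, -1], [0, 0, 0.003, 0, 0, 0, -1], [0, 0, 0.002, 0, 0, 0, -1], [0, 0, 0, 0, 0, 0, -1]]}}

```text
clock: 7.7
tcp_pos: [641.3, -50.0, 102.3]
tcp_rot: [3.141, 0.001, 1.575]
wrist_force: [0.4, 0.9, -2.0]
gripper_width: 10.3
```

Call:
{"op": "carry_out", "data": {"deltas": [[0, 0, 0.002, 0, 0, 0, -1], [0, 0, 0.002, 0, 0, 0, -1], [0, 0, 0, 0, 0, 0, -1]]}}

```text
clock: 8.07
tcp_pos: [641.4, -50.0, 98.1]
tcp_rot: [3.141, 0.001, 1.575]
wrist_force: [0.7, -0.3, -1.6]
gripper_width: 10.0
```

Call:
{"op": "carry_out", "data": {"deltas": [[0, 0, 0.0015, 0, 0, 0, -1], [0, 0, 0.0015, 0, 0, 0, -1], [0, 0, 0, 0, 0, 0, -1]]}}

```text
clock: 8.45
tcp_pos: [641.4, -50.0, 94.9]
tcp_rot: [3.141, 0.001, 1.575]
wrist_force: [-1.1, 0.0, -1.2]
gripper_width: 10.0
```

Call:
{"op": "carry_out", "data": {"deltas": [[0, 0, 0.0015, 0, 0, 0, -1], [0, 0, 0.0015, 0, 0, 0, -1], [0, 0, 0, 0, 0, 0, -1]]}}

```text
clock: 8.82
tcp_pos: [641.4, -50.0, 91.7]
tcp_rot: [3.141, 0.001, 1.575]
wrist_force: [0.1, 0.3, -1.2]
gripper_width: 9.8
```

Call:
{"op": "carry_out", "data": {"deltas": [[0, 0, 0.0015, 0, 0, 0, -1], [0, 0, 0.0015, 0, 0, 0, -1], [0, 0, 0, 0, 0, 0, -1]]}}

```text
clock: 9.2
tcp_pos: [641.4, -50.0, 88.5]
tcp_rot: [3.141, 0.001, 1.575]
wrist_force: [-0.5, 0.3, -0.7]
gripper_width: 10.2
```

Call:
{"op": "carry_out", "data": {"deltas": [[0, 0, 0.0015, 0, 0, 0, -1], [0, 0, 0.0015, 0, 0, 0, -1], [0, 0, 0, 0, 0, 0, -1]]}}

```text
clock: 9.57
tcp_pos: [641.4, -50.0, 85.3]
tcp_rot: [3.141, 0.001, 1.575]
wrist_force: [-0.9, 0.8, -1.5]
gripper_width: 9.7
```

Call:
{"op": "carry_out", "data": {"deltas": [[0, 0, 0.001, 0, 0, 0, -1], [0, 0, 0.001, 0, 0, 0, -1], [0, 0, 0, 0, 0, 0, -1]]}}

```text
clock: 9.95
tcp_pos: [641.7, -50.0, 83.6]
tcp_rot: [3.14, 0.001, 1.575]
wrist_force: [-0.5, -0.3, 0.0]
gripper_width: 10.1
```

Call:
{"op": "carry_out", "data": {"deltas": [[0, 0, 0.001, 0, 0, 0, -1], [0, 0, 0.001, 0, 0, 0, -1], [0, 0, 0, 0, 0, 0, -1]]}}

```text
clock: 10.32
tcp_pos: [642.3, -50.1, 82.6]
tcp_rot: [3.138, 0.001, 1.575]
wrist_force: [-0.3, -0.0, 4.0]
gripper_width: 10.0
```

Call:
{"op": "carry_out", "data": {"deltas": [[0, -0.0008, 0.002, 0.003, 0, 0, -1], [0, 0, 0.002, 0.001, 0, 0, -1]]}}

```text
clock: 10.58
tcp_pos: [642.0, -50.2, 79.4]
tcp_rot: [3.14, 0.002, 1.575]
wrist_force: [0.1, 0.6, 6.0]
gripper_width: 10.3
```

```bash
python3 st.py 641.4 -50 75
```

```text
10.58 [641.98 -50.16  79.37] [3.1399e+00 1.8000e-03 1.5753e+00] [0.08 0.62 5.97] [0.155 0.029 0.038] 10.32
tool delta mm [ 0.17 -0.58  4.37]
```

Call:
{"op": "carry_out", "data": {"deltas": [[0, -0.0006, 0.002, 0.002, 0.001, 0, -1], [0, -0.0002, 0.0025, 0.001, 0, 0, -1]]}}

```text
clock: 10.82
tcp_pos: [642.3, -50.4, 76.6]
tcp_rot: [3.139, 0.002, 1.575]
wrist_force: [-0.1, 0.7, 10.6]
gripper_width: 10.1
```

```bash
python3 st.py 641.4 -50 75
```

```text
10.82 [642.32 -50.37  76.56] [3.1390e+00 1.6000e-03 1.5753e+00] [-0.09  0.73 10.64] [ 0.113  0.065 -0.003] 10.14
tool delta mm [ 0.37 -0.92  1.56]
```

Call:
{"op": "carry_out", "data": {"deltas": [[0.0002, -0.0012, 0.0026, 0.003, 0.001, 0, -1], [0, -0.0004, 0.0012, 0.001, 0, 0, -1]], "grip_force": 55}}

```text
clock: 11.08
tcp_pos: [642.4, -50.5, 75.5]
tcp_rot: [3.137, 0.002, 1.575]
wrist_force: [-1.2, 0.5, 11.5]
gripper_width: 9.7
```

```bash
python3 st.py 641.4 -50 74.3
```

```text
11.08 [642.42 -50.48  75.45] [3.1372e+00 2.0000e-03 1.5754e+00] [-1.2   0.47 11.53] [ 0.29   0.111 -0.008] 9.72
tool delta mm [ 0.49 -1.02  1.15]
```

Call:
{"op": "carry_out", "data": {"deltas": [[0.0004, -0.002, 0.0025, 0.008, 0.002, 0, -1], [0.0002, -0.0012, 0.0015, 0.004, 0.001, 0, -1]]}}

```text
clock: 11.32
tcp_pos: [641.4, -50.4, 74.8]
tcp_rot: [-3.141, 0.001, 1.575]
wrist_force: [-0.4, 1.7, 12.1]
gripper_width: 9.6
```

```bash
python3 st.py 641.4 -50 74.3
```

```text
11.32 [641.36 -50.42  74.79] [-3.1414e+00  1.0000e-03  1.5754e+00] [-0.36  1.65 12.13] [0.282 0.037 0.017] 9.61
tool delta mm [0.42 0.04 0.49]
```

Call:
{"op": "carry_out", "data": {"deltas": [[0, -0.001, 0.0016, 0.003, 0, 0.1, -1], [-0.0001, -0.001, 0.0014, 0.003, 0, 0.12, -1], [-0.0002, -0.001, 0.0014, 0.003, -0.0005, 0.12, -1]]}}

```text
clock: 11.7
tcp_pos: [641.5, -51.1, 75.3]
tcp_rot: [3.139, 0.002, 1.226]
wrist_force: [0.3, 0.3, 9.6]
gripper_width: 9.4
```

```bash
python3 st.py 641.4 -50 74.3
```

```text
11.7 [641.46 -51.1   75.26] [3.1391e+00 2.1000e-03 1.2256e+00] [0.33 0.25 9.61] [ 0.103 -0.017  0.078] 9.42
tool delta mm [ 1.02 -0.43  0.95]
```

Call:
{"op": "carry_out", "data": {"deltas": [[0.0007, -0.0013, 0.0026, 0.005, 0, 0, -1], [0.0004, -0.001, 0.0016, 0.003, 0, 0, -1]], "grip_force": 60}}

```text
clock: 11.95
tcp_pos: [641.8, -50.2, 74.5]
tcp_rot: [3.139, 0.002, 1.224]
wrist_force: [-0.9, -0.7, 12.6]
gripper_width: 9.4
```

```bash
python3 st.py 641.4 -50.5 74; python3 -c "
from h import *
c=grab('wrist','w8'); cv2.imwrite('pics/z8.png',cv2.resize(c['px'][150:300,155:355,::-1],(800,600),interpolation=cv2.INTER_CUBIC))"
```

```text
11.95 [641.82 -50.21  74.45] [3.1393e+00 2.2000e-03 1.2240e+00] [-0.85 -0.69 12.58] [-0.153  0.095 -0.014] 9.4
tool delta mm [-0.41 -0.29  0.45]
```

View pics/z8.png

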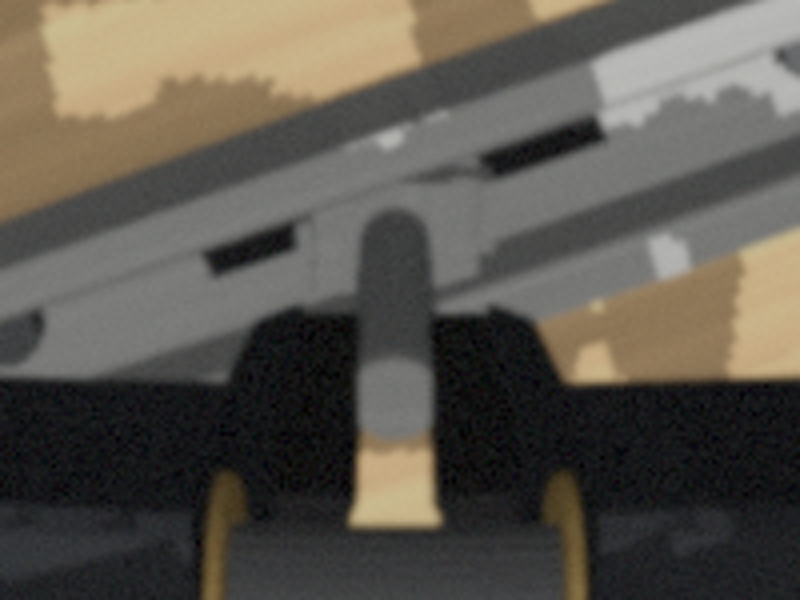

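z8: the nut (around (400,240)) is square to the gripper and turned ~20° to the rail, its corner under the far lip (460,170): it is turning under the lips.

Call:
{"op": "carry_out", "data": {"deltas": [[-0.0004, -0.0009, 0.0018, 0.003, -0.001, 0.15, -1], [-0.0005, -0.0009, 0.0015, 0.0025, -0.0015, 0.15, -1], [-0.0006, -0.0008, 0.0015, 0.002, -0.002, 0.15, -1]]}}

```text
clock: 12.38
tcp_pos: [642.0, -51.3, 74.9]
tcp_rot: [3.134, 0.001, 0.761]
wrist_force: [-0.3, 0.2, 11.8]
gripper_width: 9.4
```

```bash
python3 st.py 641.5 -50.3 74.3
```

```text
12.38 [642.05 -51.3   74.95] [3.1345e+00 1.3000e-03 7.6070e-01] [-0.33  0.19 11.78] [ 0.022  0.148 -0.033] 9.44
tool delta mm [ 0.29 -1.11  0.64]
```

Call:
{"op": "carry_out", "data": {"deltas": [[-0.0004, -0.0018, 0.0022, 0.008, -0.001, 0.1, -1], [-0.0007, -0.0006, 0.0015, 0.0025, -0.002, 0.15, -1], [-0.0008, -0.0004, 0.0015, 0.001, -0.0025, 0.15, -1]]}}

```text
clock: 12.75
tcp_pos: [641.7, -51.5, 74.9]
tcp_rot: [3.137, -0.002, 0.347]
wrist_force: [-0.5, 0.5, 11.6]
gripper_width: 9.3
```

```bash
python3 st.py 641.5 -50.3 74.3
```

```text
12.75 [641.73 -51.51  74.91] [ 3.1373e+00 -1.5000e-03  3.4720e-01] [-0.51  0.52 11.64] [0.031 0.163 0.019] 9.31
tool delta mm [ 0.2  -1.22  0.6 ]
```

Call:
{"op": "carry_out", "data": {"deltas": [[-0.0008, -0.0008, 0.0018, 0.004, -0.003, 0.12, -1], [-0.0009, -0.0002, 0.0015, 0.0005, -0.003, 0.12, -1]]}}

```text
clock: 13.0
tcp_pos: [641.6, -51.6, 74.9]
tcp_rot: [3.139, -0.002, 0.099]
wrist_force: [-1.4, 0.2, 12.5]
gripper_width: 9.8
```

```bash
python3 st.py 641.5 -50.3 74.3
```

```text
13.0 [641.57 -51.63  74.89] [ 3.1389e+00 -2.0000e-03  9.8700e-02] [-1.4   0.17 12.55] [0.017 0.254 0.004] 9.84
tool delta mm [ 0.06 -1.33  0.59]
```

Call:
{"op": "carry_out", "data": {"deltas": [[-0.0009, 0, 0.0015, 0.001, -0.003, 0.08, -1], [-0.0009, 0, 0.0015, 0, -0.003, 0.04, -1]]}}

```text
clock: 13.25
tcp_pos: [641.5, -52.2, 75.1]
tcp_rot: [3.138, -0.002, -0.026]
wrist_force: [-0.9, 1.1, 12.3]
gripper_width: 9.6
```

```bash
python3 st.py 641.5 -50.3 74.3
```

```text
13.25 [641.47 -52.15  75.07] [ 3.1382e+00 -2.5000e-03 -2.6200e-02] [-0.93  1.11 12.27] [0.133 0.262 0.113] 9.61
tool delta mm [-0.03 -1.85  0.76]
```

Call:
{"op": "carry_out", "data": {"deltas": [[-0.0009, -0.0006, 0.0018, 0.003, -0.003, 0.04, -1]]}}

```text
clock: 13.38
tcp_pos: [641.4, -51.7, 75.0]
tcp_rot: [3.141, -0.003, -0.067]
wrist_force: [-2.0, 1.4, 14.1]
gripper_width: 9.5
```

Call:
{"op": "carry_out", "data": {"deltas": [[-0.0009, -0.0003, 0.0016, 0.001, -0.003, 0.04, -1]]}}

```text
clock: 13.5
tcp_pos: [641.1, -51.3, 75.0]
tcp_rot: [3.142, -0.002, -0.108]
wrist_force: [-2.7, 0.8, 12.1]
gripper_width: 9.5
```

```bash
python3 st.py 641.5 -50.3 74.3
```

```text
13.5 [641.09 -51.31  75.05] [ 3.1415e+00 -2.1000e-03 -1.0840e-01] [-2.74  0.82 12.15] [0.207 0.397 0.112] 9.48
tool delta mm [ 0.29 -1.05  0.75]
```

Call:
{"op": "carry_out", "data": {"deltas": [[-0.0005, -0.0002, 0.0016, 0, -0.003, 0.04, -1], [-0.0005, -0.0002, 0.0016, 0, -0.003, 0.03, -1]]}}

```text
clock: 13.75
tcp_pos: [641.0, -50.7, 75.0]
tcp_rot: [3.141, -0.0, -0.18]
wrist_force: [-3.1, 1.5, 13.1]
gripper_width: 9.2
```

```bash
python3 st.py 641.5 -50.3 74.3;python3 -c "
from h import *
c=grab('wrist','w9'); cv2.imwrite('pics/z9.png',cv2.resize(c['px'][150:300,155:355,::-1],(800,600),interpolation=cv2.INTER_CUBIC))"
```

```text
13.75 [641.01 -50.72  75.  ] [ 3.1411e+00 -2.0000e-04 -1.8000e-01] [-3.12  1.46 13.07] [0.208 0.501 0.197] 9.24
tool delta mm [ 0.41 -0.5   0.7 ]
```

View pics/z9.png

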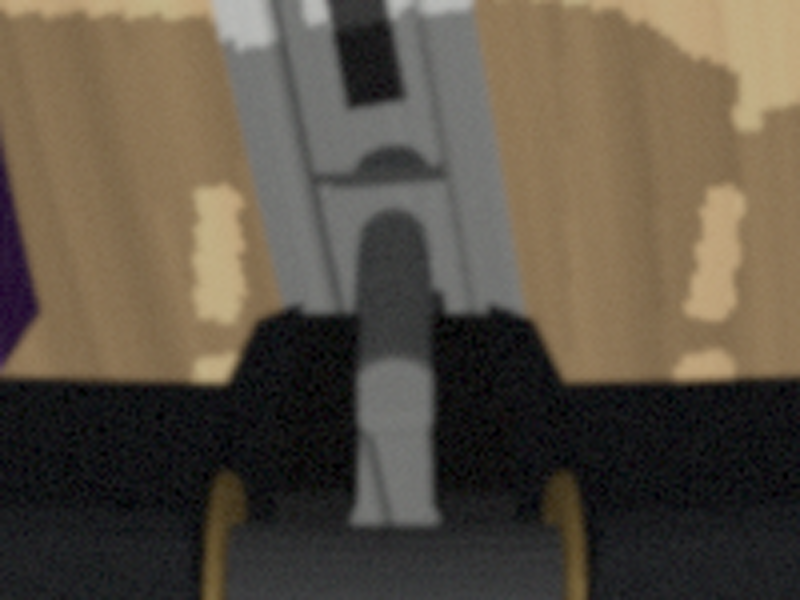

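z9: the nut's edge (320,180)–(445,172) is now a few degrees off the gripper and across the rail; it is at its stop. Now let the spring lift it.

Call:
{"op": "carry_out", "data": {"deltas": [[0, 0, 0.0005, 0, -0.002, -0.03, -1], [0, 0, 0, 0, 0, -0.01, -1], [0, 0, -0.0005, 0, 0, 0, -1]]}}

```text
clock: 14.18
tcp_pos: [641.1, -50.7, 76.8]
tcp_rot: [3.141, 0.0, -0.139]
wrist_force: [-1.1, 1.2, 5.9]
gripper_width: 9.5
```

```bash
python3 st.py 641 -51 78
```

```text
14.18 [641.14 -50.7   76.76] [ 3.1405e+00  4.0000e-04 -1.3940e-01] [-1.06  1.16  5.85] [-0.02   0.279  0.042] 9.48
tool delta mm [-0.1   0.32 -1.24]
```

Call:
{"op": "carry_out", "data": {"deltas": [[0, 0, -0.0005, 0, 0, 0, -1], [0, 0, -0.0005, 0, 0, 0, -1]]}}

```text
clock: 14.42
tcp_pos: [640.9, -50.7, 77.9]
tcp_rot: [3.14, 0.001, -0.139]
wrist_force: [-0.2, -0.0, 1.5]
gripper_width: 9.5
```

```bash
python3 st.py 641 -51 78
```

```text
14.42 [640.95 -50.71  77.94] [ 3.1403e+00  6.0000e-04 -1.3910e-01] [-0.25 -0.04  1.52] [-0.002  0.127  0.057] 9.55
tool delta mm [ 0.09  0.28 -0.06]
```

Call:
{"op": "carry_out", "data": {"deltas": [[0, 0, -0.0005, 0, 0, 0, -1], [0, 0, 0, 0, 0, 0, -1]]}}

```text
clock: 14.68
tcp_pos: [640.8, -50.7, 78.0]
tcp_rot: [3.14, 0.001, -0.139]
wrist_force: [0.5, -0.0, 4.2]
gripper_width: 9.6
```

```bash
python3 st.py 641 -51 78; python3 -c "
from h import *
c=grab('wrist','w10'); k=dict(c); k['P']=np.linalg.inv(toolT())@c['P']
g=cv2.cvtColor(c['px'],cv2.COLOR_RGB2GRAY)
print(g[225:285,250:257].mean(1).astype(int).tolist())
w=load('w6'); g=cv2.cvtColor(w['px'],cv2.COLOR_RGB2GRAY); print(g[225:285,250:257].mean(1).astype(int).tolist())
for n in ('w8','w9'): 
  g=cv2.cvtColor(load(n)['px'],cv2.COLOR_RGB2GRAY); print(g[225:285,250:257].mean(1).astype(int).tolist())
"
```

```text
14.68 [640.81 -50.71  77.99] [ 3.1403e+00  1.3000e-03 -1.3900e-01] [ 0.48 -0.03  4.16] [0.016 0.122 0.027] 9.61
tool delta mm [ 0.22  0.26 -0.01]
[58, 57, 59, 58, 58, 59, 57, 57, 58, 58, 58, 60, 64, 71, 86, 103, 112, 114, 115, 114, 113, 113, 113, 113, 114, 113, 114, 115, 117, 118, 117, 116, 114, 113, 113, 114, 115, 114, 115, 115, 115, 115, 115, 115, 114, 114, 114, 114, 114, 113, 113, 112, 111, 110, 106, 94, 71, 47, 38, 41]
[54, 56, 53, 54, 54, 55, 56, 55, 54, 53, 54, 56, 61, 66, 80, 95, 102, 103, 103, 104, 103, 103, 103, 102, 103, 103, 103, 105, 106, 107, 106, 105, 104, 112, 133, 156, 164, 165, 165, 163, 161, 161, 162, 163, 163, 163, 162, 163, 163, 164, 165, 164, 162, 162, 157, 142, 107, 63, 39, 39]
[63, 61, 62, 61, 63, 62, 63, 61, 62, 63, 62, 63, 70, 76, 89, 104, 114, 117, 118, 117, 117, 115, 117, 116, 117, 116, 116, 118, 120, 120, 121, 120, 117, 118, 119, 123, 129, 143, 160, 172, 175, 175, 175, 174, 175, 176, 179, 181, 183, 184, 184, 183, 183, 181, 176, 158, 120, 72, 45, 45]
[57, 56, 59, 57, 58, 59, 58, 58, 58, 58, 59, 61, 63, 71, 85, 102, 112, 115, 115, 113, 114, 113, 114, 114, 114, 113, 114, 114, 117, 118, 117, 116, 114, 112, 113, 115, 115, 116, 115, 114, 113, 113, 113, 112, 111, 111, 109, 108, 108, 107, 105, 104, 103, 103, 101, 86, 66, 44, 38, 40]
```

Call:
{"op": "carry_out", "data": {"deltas": [[0, 0, -0.0008, 0.001, 0.001, 0, -1], [0, 0, 0, 0, 0, 0, -1]]}}

```text
clock: 14.98
tcp_pos: [640.7, -50.7, 78.2]
tcp_rot: [3.141, 0.001, -0.139]
wrist_force: [0.1, 0.8, 1.8]
gripper_width: 9.2
```

```bash
python3 st.py 641 -51 78.6
```

```text
14.98 [640.67 -50.67  78.15] [ 3.1415e+00  1.1000e-03 -1.3900e-01] [0.05 0.82 1.82] [-0.014  0.157  0.023] 9.16
tool delta mm [ 0.37  0.28 -0.45]
```

Call:
{"op": "carry_out", "data": {"deltas": [[0, 0, -0.0008, 0.001, 0.001, 0, -1], [0, 0, 0, 0, 0, 0, -1]]}}

```text
clock: 15.22
tcp_pos: [640.6, -50.6, 78.2]
tcp_rot: [-3.14, 0.001, -0.139]
wrist_force: [1.2, -0.6, 1.7]
gripper_width: 9.5
```

```bash
python3 st.py 641 -51 78.6
```

```text
15.22 [640.56 -50.62  78.19] [-3.1404e+00  9.0000e-04 -1.3910e-01] [ 1.23 -0.59  1.7 ] [-0.004 -0.009  0.085] 9.51
tool delta mm [ 0.49  0.32 -0.41]
```

Call:
{"op": "carry_out", "data": {"deltas": [[0, 0, 0, 0, 0, 0, -0.5], [0, 0, 0, 0, 0, 0, -0.1], [0, 0, 0, 0, 0, 0, -0.1]]}}

```text
clock: 15.6
tcp_pos: [640.4, -50.7, 78.5]
tcp_rot: [-3.141, 0.001, -0.139]
wrist_force: [0.5, 0.4, 0.6]
gripper_width: 37.3
```

```bash
python3 st.py 641 -51 78.6
```

```text
15.6 [640.37 -50.7   78.51] [-3.1406e+00  1.1000e-03 -1.3930e-01] [0.54 0.43 0.59] [-0.068  0.021 -0.007] 37.28
tool delta mm [ 0.66  0.21 -0.09]
```

Call:
{"op": "carry_out", "data": {"deltas": [[0, 0, -0.02, 0, 0, 0, -0.1], [0, 0, -0.04, 0, 0, 0, -0.1], [0, 0, -0.04, 0, 0, 0, -0.1], [0, 0.02, 0, 0, 0, 0, -0.1], [0, 0.02, 0, 0, 0, 0, -0.1], [0, 0, 0, 0, 0, 0, -0.1], [0, 0, 0, 0, 0, 0, -0.1]]}}

```text
clock: 16.48
tcp_pos: [633.1, -92.7, 178.3]
tcp_rot: [-3.14, 0.007, -0.14]
wrist_force: [0.5, 0.5, 0.0]
gripper_width: 39.9
```

```bash
python3 st.py 641 -51 78.6;python3 -c "
from h import *
c=grab('wrist','w11'); p=proj(c,[641,-51,107]);q=proj(c,[641,-51,52]);print(p,q)
u,v=(p+q)/2; u,v=int(u),int(v);v=max(v,75); cv2.imwrite('pics/z11.png',cv2.resize(c['px'][v-75:v+75,u-100:u+100,::-1],(800,600),interpolation=cv2.INTER_CUBIC)); print(u,v)"
```

```text
16.48 [633.14 -92.73 178.29] [-3.1398  0.0072 -0.1405] [0.49 0.54 0.03] [-0.111  0.043  0.008] 39.93
tool delta mm [  2.66 -42.25  99.75]
[256.39122008 141.45307948] [256.19342551 134.856699  ]
256 138
```

View pics/z11.png

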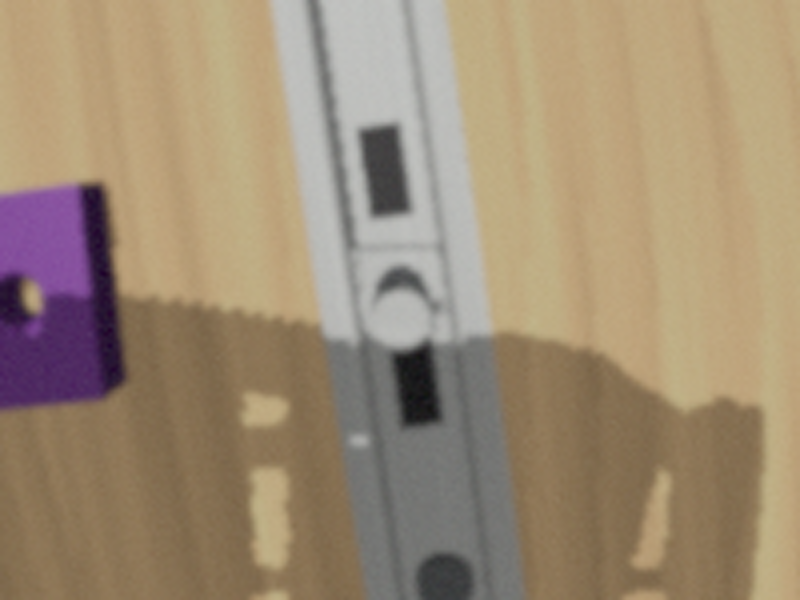

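z11: stud stands upright in the slot at crop (400,313), where predicted (pixel ≈(255.5,141)); nut's edge at (395,245) across the slot. Now the block.

Call:
{"op": "carry_out", "data": {"deltas": [[-0.036, 0.021, 0, 0, 0, 0, 0.5], [-0.036, 0.021, 0, 0, 0, 0, 0.5], [-0.036, 0.021, 0, 0, 0, 0, 0.5], [-0.034, 0.02, 0, 0, 0, 0, 0.5], [0, 0, 0, 0, 0, -0.176, 0.5], [0, 0, 0, 0, 0, -0.176, 0.5], [0, 0, 0, 0, 0, -0.176, 0.5], [0, 0, 0, 0, 0, -0.176, 0.5], [0, 0, 0, 0, 0, -0.176, 0.5], [0, 0, 0, 0, 0, -0.176, 0.5], [0, 0, 0, 0, 0, -0.174, 0.5], [0, 0, 0, 0, 0, 0, 0.5]]}}

```text
clock: 18.02
tcp_pos: [475.9, -151.0, 175.1]
tcp_rot: [-3.127, -0.001, 1.135]
wrist_force: [-0.8, -0.3, 0.3]
gripper_width: 66.2
```

```bash
python3 st.py 479.3 -156.5 21;python3 -c "
from h import *
grab('wrist','w12b'); 
def blk(n,g,z=30):
    c=load(n); hsv=cv2.cvtColor(c['px'],cv2.COLOR_RGB2HSV); u,v=proj(c,g).astype(int); print(n,u,v,'hsv ring',[hsv[min(383,v+b),u+a].tolist() for a,b in((-12,0),(12,0),(0,12),(0,-12),(0,0),(40,40))])
    np.savez('pics/dummy.npz',0)
    m=cv2.inRange(hsv,(4,115,30),(15,255,255)); m=cv2.morphologyEx(m,cv2.MORPH_OPEN,np.ones((3,3)))
    nc,l,st,ce=cv2.connectedComponentsWithStats(m); 
    for i in range(1,nc):
        if st[i,4]>150: print(st[i],ce[i])
blk('w5',[479,-156,30]); blk('w12b',[479,-156,30])
"
```

```text
18.02 [ 475.95 -151.    175.11] [-3.1270e+00 -9.0000e-04  1.1348e+00] [-0.79 -0.27  0.31] [-0.005 -0.012  0.004] 66.15
tool delta mm [ -3.71   7.61 154.02]
w5 170 93 hsv ring [[14, 125, 175], [12, 142, 117], [14, 129, 170], [14, 125, 175], [17, 95, 166], [19, 81, 198]]
[ 141   61   61   68 2420] [170.82727273  94.29173554]
[ 398  225   50   48 1046] [418.91586998 243.65774379]
w12b 251 179 hsv ring [[14, 136, 107], [13, 142, 106], [13, 132, 110], [14, 131, 164], [16, 103, 119], [18, 96, 149]]
[ 230  150   41   57 2134] [249.6316776  178.07685098]
[480 183  32  57 870] [492.95057471 205.12298851]
```

```bash
python3 -c "
from h import *
c=load('w12b'); hsv=cv2.cvtColor(c['px'],cv2.COLOR_RGB2HSV)
m=cv2.inRange(hsv,(4,115,30),(15,255,255)); m=cv2.morphologyEx(m,cv2.MORPH_OPEN,np.ones((3,3)))
nc,l,st,ce=cv2.connectedComponentsWithStats(m); i=l[165,250] or l[160,245]; m=(l==i).astype(np.uint8)
cn=max(cv2.findContours(m,0,2)[0],key=cv2.contourArea); r=cv2.minAreaRect(cn); print(r)
B=cv2.boxPoints(r); print(B.tolist()); P=np.array([onz(c,*b,30)[:2] for b in B])
for i in range(4): d=P[(i+1)%4]-P[i]; print(np.round(P[i],1),np.linalg.norm(d).round(1),np.degrees(np.arctan2(d[1],d[0])).round(1))
f=np.zeros_like(m); cv2.drawContours(f,[cn],-1,1,-1); h=((f>0)&(m==0)).astype(np.uint8); nc,l,st,ce=cv2.connectedComponentsWithStats(h)
for i in range(1,nc):
  if st[i,4]>10: print('hole',st[i],ce[i],onz(c,*ce[i],30),onz(c,*ce[i],15))
g=cv2.cvtColor(c['px'],cv2.COLOR_RGB2GRAY)
print('row179',g[178:181,225:276].mean(0).astype(int).tolist()); print('col250',g[145:212,248:253].mean(1).astype(int).tolist())
"
python3 st.py 479.3 -156.5 21
```

```text
((250.0, 178.0), (56.0, 40.0), 90.0)
[[230.0, 150.0], [270.0, 150.0], [270.0, 206.0], [230.0, 206.0]]
[ 439.8 -163. ] 42.2 64.9
[ 457.7 -124.7] 62.1 -24.2
[ 514.4 -150.3] 44.2 -115.0
[ 495.7 -190.3] 62.2 153.9
hole [245 174  11   9  76] [249.76315789 177.55263158] [ 475.75868436 -156.80035059   30.        ] [ 478.85113202 -158.41020509   15.        ]
row179 [109, 107, 106, 104, 97, 86, 83, 83, 81, 83, 82, 82, 82, 80, 81, 78, 77, 73, 62, 61, 70, 87, 92, 97, 99, 97, 98, 95, 91, 80, 69, 68, 74, 81, 83, 86, 85, 83, 80, 81, 80, 80, 81, 83, 91, 100, 111, 113, 113, 111, 112]
col250 [112, 110, 108, 103, 86, 64, 58, 78, 107, 125, 131, 131, 130, 130, 130, 130, 129, 127, 129, 130, 129, 129, 129, 128, 129, 128, 127, 115, 102, 100, 104, 106, 108, 106, 100, 85, 65, 54, 49, 48, 53, 58, 70, 78, 82, 82, 82, 82, 82, 83, 82, 82, 83, 82, 82, 82, 82, 82, 82, 82, 82, 92, 107, 116, 121, 122, 121]
18.08 [ 475.95 -151.    175.12] [-3.127e+00 -9.000e-04  1.133e+00] [ 0.27  0.33 -0.02] [-0.042 -0.042  0.017] 66.13
tool delta mm [ -3.7    7.61 154.02]
```

Call:
{"op": "carry_out", "data": {"deltas": [[-0.0046, 0.0045, 0.03, -0.0146, 0, 0, 0.3], [0, 0, 0.035, 0, 0, 0, 0.3], [0, 0, 0.03, 0, 0, 0, 0.3], [0, 0, 0, 0, 0, 0, 0.3], [0, 0, 0, 0, 0, 0, 0.3]]}}

```text
clock: 18.7
tcp_pos: [479.0, -156.8, 79.0]
tcp_rot: [3.138, -0.001, 1.118]
wrist_force: [-0.3, -0.5, -0.6]
gripper_width: 57.2
```

```bash
python3 st.py 478 -157.3 13.5
```

```text
18.7 [ 479.03 -156.79   79.  ] [ 3.1380e+00 -8.0000e-04  1.1178e+00] [-0.28 -0.53 -0.56] [-0.005  0.011  0.029] 57.18
tool delta mm [-0.96 -0.94 65.49]
```

Call:
{"op": "carry_out", "data": {"deltas": [[-0.001, -0.0009, 0.025, 0.0036, 0, -0.015, 0.3], [0, 0, 0.02, 0, 0, 0, 0.3], [0, 0, 0.009, 0, 0, 0, 0.3], [0, 0, 0, 0, 0, 0, 0.3], [0, 0, 0, 0, 0, 0, 0.3]]}}

```text
clock: 19.32
tcp_pos: [481.3, -159.0, 29.6]
tcp_rot: [3.131, 0.0, 1.13]
wrist_force: [0.2, -0.2, 0.1]
gripper_width: 57.4
```

```bash
python3 st.py 478 -157.3 13.5
```

```text
19.32 [ 481.3  -159.02   29.57] [3.1306e+00 4.0000e-04 1.1299e+00] [ 0.18 -0.19  0.07] [ 0.002  0.003 -0.045] 57.36
tool delta mm [ 0.16 -3.9  16.02]
```

Call:
{"op": "carry_out", "data": {"deltas": [[0, -0.0039, 0.005, 0.011, 0, 0, 0.3], [0, 0, 0.005, 0, 0, 0, 0.3], [0, 0, 0, 0, 0, 0, 0.3], [0, 0, 0, 0, 0, 0, 0.3]]}}

```text
clock: 19.82
tcp_pos: [478.0, -157.5, 19.9]
tcp_rot: [3.141, 0.001, 1.13]
wrist_force: [0.7, -0.2, -0.2]
gripper_width: 57.1
```

```bash
python3 st.py 478 -157.3 13.5
```

```text
19.82 [ 478.   -157.49   19.85] [3.1406e+00 6.0000e-04 1.1298e+00] [ 0.67 -0.15 -0.25] [ 0.031 -0.023 -0.001] 57.12
tool delta mm [ 0.18 -0.08  6.35]
```

Call:
{"op": "carry_out", "data": {"deltas": [[0, 0, 0.003, 0, 0, 0, 0.3], [0, 0, 0.003, 0, 0, 0, 0.3], [0, 0, 0, 0, 0, 0, 0.3], [0, 0, 0, 0, 0, 0, -0.1], [0, 0, 0, 0, 0, 0, -0.1], [0, 0, 0, 0, 0, 0, -0.1]], "grip_force": 20}}

```text
clock: 20.58
tcp_pos: [478.1, -157.6, 13.5]
tcp_rot: [3.14, 0.001, 1.13]
wrist_force: [0.5, 0.2, -0.1]
gripper_width: 39.9
```

```bash
python3 st.py 478 -157.3 13.5
```

```text
20.58 [ 478.09 -157.57   13.55] [3.1404e+00 7.0000e-04 1.1297e+00] [ 0.53  0.17 -0.14] [-0.026  0.01  -0.011] 39.87
tool delta mm [ 0.21 -0.2   0.05]
```

Call:
{"op": "carry_out", "data": {"deltas": [[0, 0, 0, 0, 0, 0, -0.5], [0, 0, 0, 0, 0, 0, -0.5], [0, 0, -0.002, 0, 0, 0, -0.5]]}}

```text
clock: 20.95
tcp_pos: [478.1, -157.5, 15.6]
tcp_rot: [3.141, 0.001, 1.13]
wrist_force: [0.0, -0.4, 0.3]
gripper_width: 22.3
```

```bash
python3 st.py 478 -157.3 13.5
```

```text
20.95 [ 478.07 -157.54   15.6 ] [3.1405e+00 6.0000e-04 1.1297e+00] [ 0.02 -0.36  0.25] [-0.055  0.001 -0.02 ] 22.33
tool delta mm [ 0.19 -0.17  2.1 ]
```

```bash
python3 -c "
from h import *
c=grab('wrist','w13'); hsv=cv2.cvtColor(c['px'],cv2.COLOR_RGB2HSV)
m=cv2.inRange(hsv,(4,115,30),(15,255,255)); m=cv2.morphologyEx(m,cv2.MORPH_OPEN,np.ones((3,3)))
nc,l,st,ce=cv2.connectedComponentsWithStats(m)
print([(st[i].tolist(),ce[i].round(1).tolist(),hsv[l==i].mean(0).round().tolist()) for i in range(1,nc) if st[i,4]>80])
d=(hsv[:,:,2]<60)
for v in range(130,290,8): print(v,''.join('B' if m[v,u] else '#' if d[v,u] else '.' for u in range(120,400,4)))
print('TCP',proj(c,toolT()[:3,3]),'block',proj(c,[478,-157,30]))
grab('top','t13')
t=load('t13');p=proj(t,[478,-157,30]);print(p); hsv=cv2.cvtColor(t['px'],cv2.COLOR_RGB2HSV);m=cv2.inRange(hsv,(5,140,40),(14,255,190))
nc,l,st,ce=cv2.connectedComponentsWithStats(m);print([(st[i].tolist(),ce[i].round(1).tolist()) for i in range(1,nc) if st[i,4]>30])
"
```

```text
[([217, 175, 81, 106, 6312], [255.0, 220.9], [14.0, 133.0, 118.0])]
130 ......................................................................
138 ......................................................................
146 ......................................................................
154 ......................................................................
162 ......................................................................
170 ......................................................................
178 ..........................BBBBBBBBBBBBBBBBB...........................
186 .........................BBBBBBBBBBBBBBBBBBB..........................
194 .........................BBBBBBBBBBBBBBBBBBBB.........................
202 .........................BBBBBBBBBBBBBBBBBBBB.........................
210 .........................BBBBBBBBBBBBBBBBBBB..........................
218 .........................BBBBBBBBBBBBBBBBBBB..........................
226 .........................BBBBBBBBBBBBBBBBBBB..........................
234 ......................#######BBBBBBBBBB#######........................
242 .....................########BBBBBBBBBB########.......................
250 ##################.##########BBBBBBBBBB#########.####################.
258 #############################BBBBBBBBBB###############################
266 ############################BBBBBBBBBBB###############################
274 ################...#########BBBBBBBBBBB#########...###################
282 ################..############.#.#################..##################
TCP [256.35356097 228.67772092] block [257.41722837 238.06313222]
[300.54596316 206.63584147]
[([405, 108, 74, 73, 2874], [442.3, 141.7]), ([211, 158, 14, 8, 56], [217.5, 161.3]), ([0, 287, 54, 43, 988], [35.7, 312.1])]
```

```bash
python3 -c "
from h import *
c=load('w13'); k=dict(c); k['P']=np.linalg.inv(toolT())@c['P']; z0=toolT()[2,3]
for z in (30,0): print(z,[onz(k,u,v,z0-z)[:2].round(1).tolist() for u,v in((255,176),(255,182),(219,205),(296,205),(255,228),(255,281))])
g=cv2.cvtColor(c['px'],cv2.COLOR_RGB2GRAY); print('col256',g[168:292,254:259].mean(1).astype(int).tolist()); print('row205',g[204:207,205:312].mean(0).astype(int).tolist())
print(g[262:265,190:322].mean(0).astype(int).tolist())
"
```

```text
30 [[-0.9, -36.1], [-0.9, -32.8], [-20.3, -20.1], [21.3, -20.0], [-0.9, -6.6], [-0.8, 28.5]]
0 [[-0.7, -28.8], [-0.7, -25.0], [-24.0, -9.6], [25.9, -9.6], [-0.7, 6.5], [-0.6, 48.6]]
col256 [133, 132, 132, 131, 132, 129, 121, 99, 75, 65, 61, 60, 61, 61, 61, 63, 63, 60, 62, 70, 85, 95, 101, 101, 101, 101, 103, 101, 102, 102, 103, 101, 101, 100, 101, 102, 101, 102, 101, 101, 103, 103, 102, 101, 100, 103, 102, 101, 101, 102, 101, 102, 101, 102, 100, 100, 101, 100, 103, 118, 124, 113, 86, 67, 61, 59, 61, 60, 59, 62, 62, 63, 66, 63, 65, 65, 66, 65, 61, 63, 62, 70, 81, 89, 95, 98, 99, 100, 100, 99, 100, 102, 101, 100, 100, 100, 101, 100, 99, 101, 101, 102, 99, 101, 99, 100, 101, 101, 101, 101, 100, 98, 88, 70, 53, 49, 52, 57, 57, 57, 62, 66, 63, 63]
row205 [140, 140, 141, 143, 142, 142, 142, 141, 142, 141, 135, 119, 102, 99, 99, 103, 103, 103, 103, 103, 102, 101, 101, 99, 100, 99, 100, 97, 101, 99, 100, 99, 98, 99, 99, 103, 105, 105, 107, 105, 106, 107, 105, 103, 104, 104, 102, 101, 100, 100, 102, 101, 104, 101, 101, 102, 100, 99, 99, 99, 99, 100, 98, 98, 100, 100, 100, 100, 101, 103, 101, 102, 105, 106, 104, 102, 102, 101, 100, 98, 98, 96, 98, 96, 96, 98, 99, 101, 103, 104, 105, 112, 120, 127, 129, 128, 129, 128, 127, 126, 126, 124, 124, 126, 125, 125, 125]
[23, 22, 20, 25, 25, 24, 25, 19, 26, 25, 18, 26, 25, 21, 22, 22, 23, 18, 23, 23, 18, 17, 19, 18, 22, 17, 17, 18, 15, 23, 22, 20, 19, 20, 14, 12, 23, 20, 20, 21, 20, 26, 47, 76, 90, 97, 97, 101, 104, 105, 104, 106, 106, 106, 105, 104, 104, 102, 103, 100, 100, 101, 99, 99, 100, 100, 100, 99, 101, 100, 102, 100, 102, 101, 99, 99, 100, 98, 100, 101, 100, 101, 98, 85, 65, 34, 23, 20, 22, 21, 19, 22, 17, 19, 23, 15, 20, 21, 20, 16, 19, 18, 17, 18, 19, 18, 19, 20, 20, 22, 19, 23, 25, 26, 24, 20, 24, 20, 21, 22, 27, 23, 19, 20, 19, 21, 22, 20, 17, 24, 24, 24]
```

```bash
python3 -c "
from h import *
c=grab('wrist'); s=grab('scene','s13'); 
p=proj(s,[478,-157,40]).astype(int); print(p)
a=cv2.resize(c['px'][150:300,155:355],(533,400),interpolation=cv2.INTER_CUBIC)
u,v=p; u=max(u,40);b=cv2.resize(s['px'][v-50:v+50,max(0,u-33):u+34],(267,400),interpolation=cv2.INTER_CUBIC)
cv2.imwrite('pics/z13.png',np.hstack([a,b])[:,:,::-1])"
```

```text
[189 203]
```

View pics/z13.png

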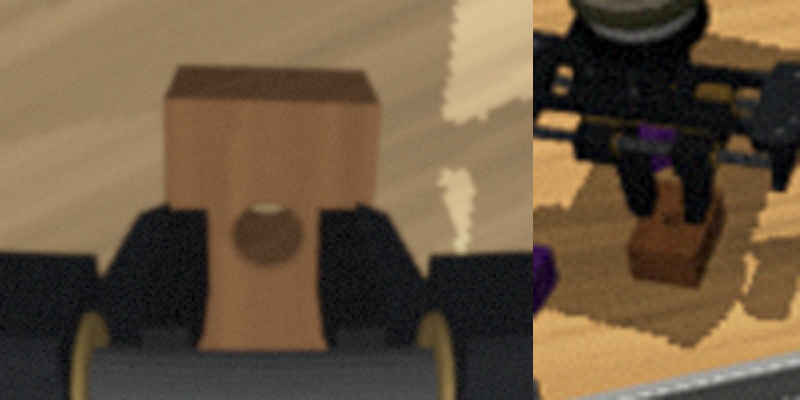

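```bash
python3 -c "
from h import *
print([a for a in dir(ctrl) if a[0]!='_'], ctrl.tips_ahead)
c=load('w13'); s=load('s13'); 
P=np.linalg.inv(toolT())
print('hole tri',tri(ray(c,255.4,238),ray(load('w12b'),249.6,179.6)))
# fingertip in scene crop z13: crop origin (156,153), scale 4 ; finger ends
print([ [onz(s,156+(u-533)/4,153+v/4,z).round(1).tolist() for z in (5,30)] for u,v in((645,222),(697,222),(672,222))])
for z in (30,21): print(onz(c,255.4,238,z))
"; python3 st.py
```

```text
['IKError', 'close_job', 'state', 'tips_ahead'] 11.0
hole tri (array([ 477.88732322, -158.09666224,   29.13416175]), [np.float64(0.08333666778523625), np.float64(0.08333666778523054)])
[[[456.3, -172.4, 5.0], [480.2, -173.0, 30.0]], [[465.0, -139.9, 5.0], [488.6, -141.5, 30.0]], [[460.8, -155.6, 5.0], [484.6, -156.7, 30.0]]]
[ 477.47991726 -158.00394433   30.        ]
[ 481.4139188  -159.78046897   21.        ]
21.15 [ 478.15 -157.58   15.68] [3.1401e+00 7.0000e-04 1.1298e+00] [0.28 0.35 0.76] [-0.017  0.012  0.006] 21.96
```

z13: the fingertips stand above the block's top face (both views), though the stated tip offset would put them 25 mm inside it; nothing touched. So the real tips are ~27 mm shorter than stated. I reopen and lower by feel.

Call:
{"op": "carry_out", "data": {"deltas": [[0, 0, 0, 0, 0, 0, 0.3], [0, 0, 0, 0, 0, 0, 0.3], [0, 0, 0.002, 0, 0, 0, 0.3], [0, 0, 0.002, 0, 0, 0, 0.3], [0, 0, 0, 0, 0, 0, 0.3]]}}

```text
clock: 21.78
tcp_pos: [478.1, -157.6, 11.2]
tcp_rot: [3.14, 0.001, 1.13]
wrist_force: [-0.6, -0.0, 0.4]
gripper_width: 57.1
```

Call:
{"op": "carry_out", "data": {"deltas": [[0, 0, 0.0015, 0, 0, 0, 0.3], [0, 0, 0.0015, 0, 0, 0, 0.3], [0, 0, 0, 0, 0, 0, 0.3]]}}

```text
clock: 22.15
tcp_pos: [478.1, -157.6, 8.0]
tcp_rot: [3.14, 0.001, 1.13]
wrist_force: [-0.0, 0.4, -0.8]
gripper_width: 57.1
```

```bash
python3 st.py 477.9 -158.1 0
```

```text
22.15 [ 478.08 -157.55    7.99] [3.1405e+00 6.0000e-04 1.1297e+00] [-0.01  0.36 -0.83] [-0.023  0.03  -0.016] 57.09
tool delta mm [-0.57  0.07  7.99]
```

Call:
{"op": "carry_out", "data": {"deltas": [[-0.0004, 0, 0.002, 0.001, 0, 0, 0.3], [0, 0, 0.002, 0, 0, 0, 0.3], [0, 0, 0.002, 0, 0, 0, 0.3], [0, 0, 0, 0, 0, 0, 0.3]]}}

```text
clock: 22.65
tcp_pos: [477.9, -157.9, 1.5]
tcp_rot: [3.142, 0.001, 1.13]
wrist_force: [-0.1, -0.3, 0.6]
gripper_width: 57.3
```

Call:
{"op": "carry_out", "data": {"deltas": [[0, 0, 0.002, 0, 0, 0, 0.3], [0, 0, 0.002, 0, 0, 0, 0.3], [0, 0, 0, 0, 0, 0, 0.3]]}}

```text
clock: 23.02
tcp_pos: [477.9, -158.0, -2.7]
tcp_rot: [3.142, 0.001, 1.13]
wrist_force: [-0.4, 0.1, 0.3]
gripper_width: 57.0
```

Call:
{"op": "carry_out", "data": {"deltas": [[0, 0, 0.002, 0, 0, 0, 0.3], [0, 0, 0.001, 0, 0, 0, 0.3], [0, 0, 0, 0, 0, 0, 0.3]]}}

```text
clock: 23.4
tcp_pos: [477.9, -158.0, -5.9]
tcp_rot: [3.141, 0.001, 1.13]
wrist_force: [-0.5, 0.9, 0.1]
gripper_width: 57.0
```

```bash
python3 st.py 477.9 -158.1 0
```

```text
23.4 [ 477.93 -157.97   -5.92] [3.1415e+00 7.0000e-04 1.1297e+00] [-0.5   0.87  0.09] [-0.016 -0.036  0.071] 57.02
tool delta mm [-0.13  0.03 -5.92]
```

Call:
{"op": "carry_out", "data": {"deltas": [[0, 0, 0.002, 0, 0, 0, 0.3], [0, 0, 0, 0, 0, 0, 0.0], [0, 0, 0, 0, 0, 0, -0.3], [0, 0, 0, 0, 0, 0, -0.3], [0, 0, 0, 0, 0, 0, -0.3]], "grip_force": 25}}

```text
clock: 24.02
tcp_pos: [478.0, -158.0, -8.0]
tcp_rot: [3.141, 0.001, 1.13]
wrist_force: [0.3, 0.2, -0.7]
gripper_width: 43.2
```

```bash
python3 st.py 477.9 -158.1 0
```

```text
24.02 [ 477.96 -157.98   -8.01] [3.1414e+00 6.0000e-04 1.1297e+00] [ 0.27  0.2  -0.68] [-0.021  0.057  0.028] 43.16
tool delta mm [-0.14  0.   -8.01]
```

Call:
{"op": "carry_out", "data": {"deltas": [[0, 0, -0.01, 0, 0, 0, -0.3], [0, 0, -0.025, 0, 0, 0, -0.3], [0, 0, -0.035, 0, 0, 0, -0.3], [0, 0, -0.035, 0, 0, 0, -0.3], [0, 0, -0.03, 0, 0, 0, -0.3], [0, 0, 0, 0, 0, -0.15, -0.3], [0, 0, 0, 0, 0, -0.15, -0.3], [0, 0, 0, 0, 0, -0.146, -0.3], [0, 0, 0, 0, 0, 0, -0.3]]}}

```text
clock: 25.15
tcp_pos: [477.5, -157.6, 137.2]
tcp_rot: [3.138, 0.003, 1.588]
wrist_force: [-0.3, -0.1, -0.7]
gripper_width: 44.2
```

```bash
python3 st.py 700 -50 135
```

```text
25.15 [ 477.49 -157.56  137.19] [3.1383e+00 2.9000e-03 1.5880e+00] [-0.34 -0.13 -0.74] [ 0.06  -0.002  0.039] 44.23
tool delta mm [103.73 224.31   2.63]
```

Call:
{"op": "carry_out", "data": {"deltas": [[0.018, 0.03, 0, 0, 0, 0, -0.3], [0.021, 0.044, 0, 0, 0, 0, -0.3], [0.021, 0.044, 0, 0, 0, 0, -0.3], [0.021, 0.044, 0, 0, 0, 0, -0.3], [0.021, 0.044, 0, 0, 0, 0, -0.3], [0.0, 0.02, 0, 0, 0, 0, -0.3], [0, 0, 0, 0, 0, 0, -0.3], [0, 0, 0, 0, 0, 0, -0.3]]}}

```text
clock: 26.15
tcp_pos: [707.6, -50.1, 139.2]
tcp_rot: [3.139, 0.003, 1.56]
wrist_force: [0.7, 1.2, -0.1]
gripper_width: 43.3
```

```bash
python3 st.py 700 -50 135; python3 -c "
from h import *
c=grab('wrist','w14'); k=dict(c); k['P']=np.linalg.inv(toolT())@c['P']; z0=toolT()[2,3]
print('stud pred',proj(c,[640.5,-50.5,107.5]),proj(c,[640.5,-50.5,52]),'hole pred',proj(k,[0,0,-38]),'top edge',proj(k,[0,-30,-38]),proj(k,[0,-30,-8]))
g=cv2.cvtColor(c['px'],cv2.COLOR_RGB2GRAY).astype(int); hsv=cv2.cvtColor(c['px'],cv2.COLOR_RGB2HSV)
u,v=proj(c,[640.5,-50.5,107.5]).round().astype(int)
print(u,v); print('stud patch'); print('\n'.join(' '.join('%3d'%x for x in r) for r in g[v-14:v+16,u-14:u+15]))
"
```

```text
26.15 [707.56 -50.1  139.18] [3.1393 0.0032 1.5602] [ 0.66  1.19 -0.14] [-0.01  -0.006  0.059] 43.26
tool delta mm [ 0.03 -7.57  4.16]
stud pred [254.50973281 114.6169566 ] [254.38462059 112.40338054] hole pred [256.9936414 260.7186631] top edge [257.25992509 202.81349067] [256.50121417 185.17265747]
255 115
stud patch
113 114 115 116 115 116 114 114 114 115 116 116 116 117 115 113 115 118 113 115 115 114 114 113 116 112 114 114 115
116 121 119 117 117 117 116 118 117 119 119 118 116 117 118 119 117 118 117 119 117 114 117 115 118 116 115 116 119
118 118 118 117 120 117 117 118 120 117 120 117 118 118 117 115 118 118 115 118 119 115 115 118 118 115 115 118 118
117 117 121 116 118 120 117 117 114 114 114 115 112 114 115 116 117 116 117 116 117 115 117 116 117 114 117 117 116
116 118 118 118 114 118 119 114 117 114 113 111 109 109 108 107 112 115 118 115 116 117 114 117 119 119 115 114 114
117 115 120 119 116 116 115 113 112 115 114 110 111 108 107 103 105 109 117 117 120 118 115 118 119 119 118 115 117
121 119 120 119 114 116 117 117 115 119 118 114 113 113 111 109 108 110 112 116 117
[... 2000 characters left out ...]
 165
151 158 161 159 158 157 157 158 158 157 156 158 157 156 156 157 157 157 153 153 151 152 153 151 151 152 155 154 151
147 149 151 152 152 150 153 148 151 149 147 149 150 151 152 150 152 152 152 150 151 152 153 149 154 153 154 153 156
161 159 163 163 164 164 166 169 166 165 166 167 168 168 169 169 167 169 168 168 169 170 168 171 171 173 170 172 174
178 176 177 180 181 182 181 182 182 181 182 181 183 183 183 183 183 182 183 181 181 183 181 182 181 183 184 183 183
184 183 185 187 185 187 185 187 187 186 187 186 186 186 188 186 186 185 187 188 187 186 187 187 187 186 187 186 184
187 185 187 186 186 187 187 188 186 187 188 189 187 186 187 187 187 184 187 187 186 186 186 188 186 187 187 187 186
```

```bash
python3 -c "
from h import *
c=load('w14'); g=cv2.cvtColor(c['px'],cv2.COLOR_RGB2GRAY).astype(int)
print('col',g[180:292,250:260].mean(1).astype(int).tolist())
for v in range(236,284,3): print(v,g[v-1:v+2,205:307].mean(0).astype(int).tolist()[::2])
"
```

```text
col [110, 113, 116, 119, 114, 96, 73, 58, 51, 51, 50, 49, 48, 48, 50, 49, 50, 52, 51, 51, 51, 58, 83, 112, 120, 111, 100, 96, 93, 89, 86, 84, 84, 84, 83, 84, 84, 86, 84, 84, 85, 84, 84, 84, 85, 84, 84, 85, 84, 84, 84, 84, 84, 83, 84, 83, 84, 84, 84, 85, 83, 83, 84, 84, 80, 75, 63, 54, 51, 50, 49, 50, 50, 49, 49, 52, 50, 52, 52, 52, 53, 54, 53, 54, 53, 51, 52, 51, 50, 51, 54, 63, 72, 77, 82, 84, 83, 83, 83, 80, 71, 55, 43, 39, 44, 47, 48, 47, 51, 53, 53, 53]
236 [14, 36, 75, 82, 83, 85, 84, 86, 83, 81, 82, 83, 83, 81, 82, 82, 87, 89, 88, 88, 86, 84, 82, 85, 85, 86, 86, 83, 83, 83, 83, 82, 82, 83, 82, 86, 86, 86, 86, 83, 81, 80, 79, 81, 81, 86, 84, 74, 28, 13, 13]
239 [16, 38, 76, 82, 83, 85, 85, 83, 83, 81, 84, 82, 80, 81, 83, 84, 88, 89, 89, 85, 86, 84, 83, 83, 84, 84, 84, 84, 83, 82, 82, 81, 83, 83, 83, 85, 86, 87, 85, 85, 81, 80, 80, 82, 82, 83, 86, 67, 22, 16, 15]
242 [13, 37, 75, 80, 83, 85, 85, 83, 82, 84, 81, 82, 79, 79, 79, 83, 87, 90, 90, 86, 86, 83, 83, 83, 85, 85, 83, 83, 83, 83, 80, 80, 80, 83, 84, 86, 86, 86, 85, 84, 83, 80, 80, 81, 84, 84, 84, 56, 16, 18, 22]
245 [15, 27
[... 2004 characters left out ...]
84, 85, 85, 84, 85, 84, 82, 80, 82, 79, 85, 85, 81, 47, 13, 14, 18, 9]
275 [17, 15, 55, 75, 82, 82, 83, 84, 82, 82, 82, 83, 81, 81, 86, 87, 88, 90, 89, 88, 86, 84, 83, 83, 83, 81, 83, 84, 82, 83, 80, 82, 81, 83, 83, 85, 86, 86, 82, 83, 79, 80, 81, 83, 87, 94, 88, 33, 11, 11, 13]
278 [14, 73, 131, 99, 79, 82, 82, 80, 78, 80, 81, 82, 78, 80, 85, 86, 87, 88, 88, 86, 85, 83, 84, 81, 82, 83, 82, 81, 83, 78, 81, 80, 81, 81, 83, 82, 83, 83, 83, 80, 79, 79, 81, 81, 82, 110, 148, 95, 24, 20, 13]
281 [34, 62, 80, 60, 50, 50, 52, 52, 52, 52, 49, 53, 53, 52, 55, 57, 57, 58, 56, 59, 58, 55, 55, 58, 57, 56, 56, 55, 57, 57, 55, 55, 58, 54, 53, 56, 56, 54, 53, 50, 52, 50, 50, 55, 51, 60, 80, 66, 35, 33, 36]
```

```bash
python3 -c "
from h import *
c=load('w14'); T=toolT(); k=dict(c); k['P']=np.linalg.inv(T)@c['P']
h=onz(k,253.2,258.6,-38); s=onz(k,253.0,116.0,T[2,3]-107.2)
print('hole',h,'stud',s,'delta',s-h); d=T[:3,:3]@np.append((s-h)[:2],0); print('TCP target',T[:3,3]+d)
# tilt of stud: w11
"; python3 st.py 641.2 -50 125
```

```text
hole [ -1.85430306  -1.20626302 -38.        ] stud [ -1.88451283 -66.15960826  32.07508076] delta [-3.02097761e-02 -6.49533452e+01  7.00750808e+01]
TCP target [642.57116839 -49.55444345 139.11540129]
26.2 [707.52 -50.21 139.28] [3.1391 0.0032 1.5602] [ 0.14  0.41 -0.27] [ 0.05  -0.027 -0.018] 44.0
tool delta mm [ -0.44 -66.35  14.11]
```

Call:
{"op": "carry_out", "data": {"deltas": [[0, -0.012, 0.005, 0.002, 0.003, -0.016, -0.3], [0, -0.011, 0.006, 0, 0, 0, -0.3], [0, 0, 0.004, 0, 0, 0, -0.3], [0, 0, 0, 0, 0, 0, -0.3], [0, 0, 0, 0, 0, 0, -0.3]]}}

```text
clock: 26.82
tcp_pos: [682.2, -51.6, 126.0]
tcp_rot: [3.14, 0.001, 1.572]
wrist_force: [-0.4, 0.2, -0.6]
gripper_width: 43.8
```

```bash
python3 st.py 641.9 -49.7 122; python3 -c "
from h import *
c=grab('wrist','w15'); T=toolT(); k=dict(c); k['P']=np.linalg.inv(T)@c['P']; np.save('pics/T15.npy',T)
u,v=proj(c,[641.9,-49.7,107.2]).round().astype(int); print('pred',u,v,proj(c,[641.9,-49.7,52]))
g=cv2.cvtColor(c['px'],cv2.COLOR_RGB2GRAY).astype(int)
print('\n'.join(' '.join('%3d'%x for x in r) for r in g[v-16:v+16,u-16:u+15]))
"
```

```text
26.82 [682.17 -51.57 125.99] [3.1399e+00 6.0000e-04 1.5716e+00] [-0.38  0.23 -0.64] [ 0.049 -0.006 -0.069] 43.85
tool delta mm [  1.9  -40.28   3.92]
pred 259 158 [257.89121413 145.96187408]
120 120 117 117 114 101  82  68  67  61  62  66  70  69  66  68  61  60  81 115 155 179 186 188 179 164 137 122 118 113  94
116 117 116 113 111  97  81  72  65  62  62  56  57  61  59  60  62  63  79 110 146 175 186 186 179 158 134 121 117 111  95
117 119 119 114 107  90  81  75  73  65  65  65  62  61  60  70  69  73  79  96 138 169 183 184 176 156 132 118 115 109  97
119 118 119 117 105  85  70  82  81  79  86  93  95  92  93  92  92  90  80  91 122 158 180 184 176 155 129 118 115 113 106
117 120 119 114 103  81  75  83 105 116 127 134 139 137 135 132 122 109  94  90 112 154 179 184 174 152 129 119 115 116 114
118 118 119 113  97  80  83 111 138 155 164 164 167 168 168 165 156 145 123 104 111 149 178 185 174 149 127 119 120 115 118
119 115 116 109  97  90 110 142 165 180 183 182 182 182 180 180 177 170 155 134 125 145 175 181 172 146 124 115 116 116 118
116 116 117 107 102 111 141 166 181 188 1
[... 2358 characters left out ...]
 120 122 117 118 120 120 120 120 118 119 120 120 119 120 120 119 116 120 118 122
119 119 121 120 121 119 118 123 121 121 122 122 119 120 119 121 124 122 123 119 120 121 123 120 119 120 123 121 124 121 121
120 122 119 121 121 123 123 123 123 121 122 121 121 123 121 123 122 124 124 124 123 121 121 123 122 122 126 124 125 124 125
119 123 121 125 122 122 122 124 124 122 122 122 124 120 123 123 123 123 124 124 120 123 124 123 123 123 124 124 124 127 124
122 123 123 124 123 125 124 124 123 124 125 124 125 124 123 123 121 122 123 122 124 125 125 123 122 123 125 124 122 125 123
127 124 125 124 124 126 123 126 126 125 123 125 122 122 122 122 120 120 119 122 120 119 122 124 121 121 123 121 121 120 122
```

```bash
python3 -c "
from h import *
c=load('w15'); T=np.load('pics/T15.npy'); k=dict(c); k['P']=np.linalg.inv(T)@c['P']
s=onz(k,256.0,156.0,T[2,3]-107.2); h=np.array([-1.85,-1.2,0]); print(s,s-h)
d=T[:3,:3]@np.append((s-h)[:2],0); print('TCP target',T[:3,3]+d)
g=cv2.cvtColor(c['px'],cv2.COLOR_RGB2GRAY).astype(int); print(g[238:280,250:258].mean(1).astype(int).tolist(), g[257:261,230:276].mean(0).astype(int).tolist())
"; python3 st.py 641.9 -49.7 122
```

```text
[ -0.1452381  -41.64040748  18.73817459] [  1.7047619  -40.44040748  18.73817459]
TCP target [641.74003765 -49.88778493 125.8694507 ]
[85, 84, 84, 86, 85, 85, 81, 74, 64, 54, 50, 51, 50, 50, 51, 50, 50, 49, 51, 51, 52, 52, 54, 53, 55, 54, 53, 54, 53, 53, 52, 52, 55, 62, 72, 77, 80, 84, 84, 85, 84, 82] [81, 81, 81, 82, 83, 84, 77, 71, 62, 51, 46, 46, 45, 48, 48, 50, 49, 50, 49, 48, 49, 52, 48, 52, 55, 55, 55, 54, 56, 56, 55, 53, 52, 53, 50, 50, 51, 56, 65, 73, 78, 82, 84, 86, 86, 86]
26.88 [682.18 -51.56 125.94] [3.1399e+00 6.0000e-04 1.5717e+00] [-0.47  0.07 -0.37] [ 0.051 -0.059 -0.007] 43.86
tool delta mm [  1.89 -40.29   3.87]
```

Call:
{"op": "carry_out", "data": {"deltas": [[0.0008, -0.018, 0, 0.001, 0, -0.004, -0.3], [0.0008, -0.015, 0, 0, 0, 0, -0.3], [0, -0.004, 0, 0, 0, 0, -0.3], [0, 0, 0, 0, 0, 0, -0.3], [0, 0, 0, 0, 0, 0, -0.3]]}}

```text
clock: 27.5
tcp_pos: [646.0, -50.2, 126.1]
tcp_rot: [3.139, 0.001, 1.576]
wrist_force: [0.4, -0.2, -0.4]
gripper_width: 43.8
```

```bash
python3 st.py 641.7 -49.9 104
```

```text
27.5 [645.96 -50.24 126.14] [3.1391e+00 1.0000e-03 1.5756e+00] [ 0.38 -0.23 -0.43] [ 0.01   0.071 -0.031] 43.78
tool delta mm [ 0.38 -4.31 22.13]
```

Call:
{"op": "carry_out", "data": {"deltas": [[0.0003, -0.0042, 0.003, 0.002, 0, 0, -0.3], [0, 0, 0.004, 0, 0, 0, -0.3], [0, 0, 0.004, 0, 0, 0, -0.3], [0, 0, 0.003, 0, 0, 0, -0.3], [0, 0, 0, 0, 0, 0, -0.3], [0, 0, 0, 0, 0, 0, -0.3]]}}

```text
clock: 28.25
tcp_pos: [642.0, -50.0, 110.5]
tcp_rot: [-3.141, 0.001, 1.576]
wrist_force: [0.8, -0.1, -0.7]
gripper_width: 43.5
```

```bash
python3 st.py 641.7 -49.9 102
```

```text
28.25 [641.97 -49.98 110.49] [-3.1414e+00  8.0000e-04  1.5757e+00] [ 0.76 -0.1  -0.71] [0.011 0.043 0.039] 43.47
tool delta mm [ 0.09 -0.27  8.49]
```

Call:
{"op": "carry_out", "data": {"deltas": [[0, -0.0002, 0.002, 0, 0, 0, -0.3], [0, 0, 0.002, 0, 0, 0, -0.3], [0, 0, 0.002, 0, 0, 0, -0.3], [0, 0, 0.002, 0, 0, 0, -0.3], [0, 0, 0, 0, 0, 0, -0.3]]}}

```text
clock: 28.88
tcp_pos: [641.8, -50.0, 102.1]
tcp_rot: [3.141, 0.001, 1.576]
wrist_force: [1.6, -0.3, -0.6]
gripper_width: 44.1
```

Call:
{"op": "carry_out", "data": {"deltas": [[0, 0, 0.002, 0, 0, 0, -0.3], [0, 0, 0.0015, 0, 0, 0, -0.3], [0, 0, 0.0015, 0, 0, 0, -0.3], [0, 0, 0, 0, 0, 0, -0.3]]}}

```text
clock: 29.38
tcp_pos: [641.8, -50.0, 96.8]
tcp_rot: [3.142, 0.001, 1.576]
wrist_force: [-0.0, -0.4, -0.4]
gripper_width: 43.8
```

```bash
python3 st.py 641.7 -49.9 90
```

```text
29.38 [641.76 -50.01  96.78] [3.1416e+00 9.0000e-04 1.5757e+00] [-0.03 -0.42 -0.39] [ 0.011  0.021 -0.088] 43.81
tool delta mm [ 0.12 -0.06  6.78]
```

Call:
{"op": "carry_out", "data": {"deltas": [[0, 0, 0.002, 0, 0, 0, -0.3], [0, 0, 0.002, 0, 0, 0, -0.3], [0, 0, 0.002, 0, 0, 0, -0.3], [0, 0, 0, 0, 0, 0, -0.3]]}}

```text
clock: 29.88
tcp_pos: [641.7, -50.0, 90.3]
tcp_rot: [-3.142, 0.001, 1.576]
wrist_force: [0.5, -0.1, -0.2]
gripper_width: 44.0
```

Call:
{"op": "carry_out", "data": {"deltas": [[0, 0, 0.003, 0, 0, 0, -0.3], [0, 0, 0.003, 0, 0, 0, -0.3], [0, 0, 0.003, 0, 0, 0, -0.3], [0, 0, 0.002, 0, 0, 0, -0.3], [0, 0, 0, 0, 0, 0, -0.3]]}}

```text
clock: 30.5
tcp_pos: [641.7, -50.0, 78.4]
tcp_rot: [-3.141, 0.001, 1.576]
wrist_force: [1.0, -0.0, 0.4]
gripper_width: 43.9
```

```bash
python3 st.py 641.7 -49.9 50; python3 -c "
from h import *
c=grab('wrist','w16'); g=cv2.cvtColor(c['px'],cv2.COLOR_RGB2GRAY).astype(int)
for v in range(240,282,3): print(v,g[v-1:v+2,229:281].mean(0).astype(int).tolist()[::2])"
```

```text
30.5 [641.72 -50.02  78.44] [-3.1414e+00  9.0000e-04  1.5757e+00] [ 1.01 -0.01  0.44] [ 0.035 -0.015 -0.036] 43.86
tool delta mm [ 1.400e-01 -2.000e-02  2.844e+01]
240 [88, 91, 89, 90, 97, 99, 99, 96, 94, 92, 92, 91, 93, 93, 93, 92, 93, 93, 91, 90, 90, 91, 94, 92, 97, 96]
243 [89, 89, 89, 93, 95, 98, 96, 96, 95, 92, 91, 92, 94, 93, 91, 93, 93, 91, 91, 91, 91, 92, 93, 96, 93, 96]
246 [88, 88, 89, 92, 96, 98, 98, 94, 94, 98, 103, 106, 105, 105, 102, 96, 93, 91, 93, 92, 92, 89, 95, 94, 97, 96]
249 [87, 90, 89, 91, 96, 97, 92, 99, 114, 122, 123, 122, 121, 121, 118, 118, 114, 105, 90, 89, 93, 92, 93, 96, 97, 97]
252 [90, 89, 89, 91, 94, 84, 69, 104, 122, 125, 124, 121, 121, 121, 121, 122, 121, 111, 81, 78, 90, 93, 94, 94, 95, 94]
255 [90, 88, 88, 92, 84, 64, 54, 66, 103, 121, 123, 120, 122, 121, 119, 120, 113, 85, 60, 67, 83, 90, 93, 95, 94, 93]
258 [90, 90, 88, 90, 78, 56, 51, 51, 59, 80, 96, 104, 106, 104, 99, 85, 70, 57, 57, 62, 79, 91, 92, 94, 93, 95]
261 [89, 90, 92, 92, 84, 62, 53, 53, 53, 53, 56, 61, 61, 62, 61, 59, 60, 58, 59, 63, 80, 90, 94, 94, 97, 93]
264 [89, 90, 96, 96, 89, 78, 61, 54, 59, 60, 58, 59, 56, 60, 58, 60, 58, 57, 59, 74, 85, 93, 94, 95, 96, 93]
267 [91, 91, 95, 97, 96, 89, 77, 63, 61, 59, 58, 59, 58, 59, 55, 58, 58, 63, 75, 84, 89, 90, 92, 93, 96, 93]
270 [88, 89, 95, 98, 97, 98, 92, 83, 76, 69, 64, 61, 63, 61, 67, 69, 79, 83, 88, 90, 91, 92, 93, 93, 95, 95]
273 [90, 90, 94, 97, 97, 99, 97, 96, 94, 88, 83, 84, 85, 83, 85, 87, 91, 91, 90, 91, 92, 92, 94, 95, 95, 94]
276 [88, 90, 95, 97, 97, 99, 99, 97, 93, 93, 91, 93, 92, 93, 91, 92, 93, 92, 91, 89, 90, 91, 94, 95, 95, 94]
279 [82, 81, 88, 90, 94, 93, 90, 92, 89, 88, 87, 87, 88, 88, 87, 87, 87, 88, 83, 83, 87, 86, 86, 87, 88, 85]
```

Stud tip is visible as a bright disc within the hole (columns 244–264, hole 238–268). Lowering on.

Call:
{"op": "carry_out", "data": {"deltas": [[0, 0, 0.003, 0, 0, 0, -0.3], [0, 0, 0.004, 0, 0, 0, -0.3], [0, 0, 0.004, 0, 0, 0, -0.3], [0, 0, 0.004, 0, 0, 0, -0.3], [0, 0, 0.003, 0, 0, 0, -0.3], [0, 0, 0, 0, 0, 0, -0.3]]}}

```text
clock: 31.3
tcp_pos: [641.7, -50.0, 59.1]
tcp_rot: [-3.141, 0.001, 1.576]
wrist_force: [-0.1, 0.1, -0.4]
gripper_width: 44.0
```

Call:
{"op": "carry_out", "data": {"deltas": [[0, 0, 0.0025, 0, 0, 0, -0.3], [0, 0, 0.0025, 0, 0, 0, -0.3], [0, 0, 0.0015, 0, 0, 0, -0.3], [0, 0, 0, 0, 0, 0, -0.3]]}}

```text
clock: 31.8
tcp_pos: [641.8, -50.1, 52.4]
tcp_rot: [3.142, 0.001, 1.576]
wrist_force: [-1.3, 0.2, -0.2]
gripper_width: 43.7
```

```bash
python3 st.py 641.7 -49.9 43.7
```

```text
31.8 [641.77 -50.06  52.37] [3.1416e+00 9.0000e-04 1.5757e+00] [-1.33  0.22 -0.17] [0.032 0.032 0.03 ] 43.68
tool delta mm [ 0.17 -0.07  8.67]
```

Call:
{"op": "carry_out", "data": {"deltas": [[0, 0, 0.002, 0, 0, 0, -0.3], [0, 0, 0.002, 0, 0, 0, -0.3], [0, 0, 0.001, 0, 0, 0, -0.3], [0, 0, 0, 0, 0, 0, -0.3]]}}

```text
clock: 32.3
tcp_pos: [641.8, -50.0, 47.1]
tcp_rot: [3.142, 0.001, 1.576]
wrist_force: [-0.7, 0.5, -1.3]
gripper_width: 43.8
```

Call:
{"op": "carry_out", "data": {"deltas": [[0, 0, 0.001, 0, 0, 0, -0.3], [0, 0, 0.001, 0, 0, 0, -0.3], [0, 0, 0, 0, 0, 0, -0.3]]}}

```text
clock: 32.67
tcp_pos: [641.8, -50.1, 45.0]
tcp_rot: [3.142, 0.001, 1.576]
wrist_force: [-0.2, -0.3, -0.9]
gripper_width: 43.9
```

Call:
{"op": "carry_out", "data": {"deltas": [[0, 0, 0.001, 0, 0, 0, -0.3], [0, 0, 0, 0, 0, 0, -0.3]]}}

```text
clock: 32.92
tcp_pos: [641.8, -50.1, 43.9]
tcp_rot: [3.141, 0.001, 1.576]
wrist_force: [0.0, 1.0, -1.0]
gripper_width: 43.7
```

```bash
python3 st.py 641.7 -49.9 43.7
```

```text
32.92 [641.77 -50.06  43.94] [3.1415e+00 1.0000e-03 1.5757e+00] [ 0.05  1.04 -0.99] [0.093 0.119 0.023] 43.75
tool delta mm [ 0.16 -0.07  0.24]
```

Call:
{"op": "carry_out", "data": {"deltas": [[0, 0, 0.0008, 0, 0, 0, -0.3], [0, 0, 0, 0, 0, 0, -0.3]]}}

```text
clock: 33.17
tcp_pos: [641.8, -50.1, 43.5]
tcp_rot: [3.141, 0.001, 1.576]
wrist_force: [-0.5, -0.0, -1.0]
gripper_width: 44.0
```

Call:
{"op": "carry_out", "data": {"deltas": [[0, 0, 0.0008, 0, 0, 0, -0.3], [0, 0, 0, 0, 0, 0, -0.3]]}}

```text
clock: 33.42
tcp_pos: [641.8, -50.1, 43.5]
tcp_rot: [3.141, 0.001, 1.576]
wrist_force: [-0.7, -0.2, -1.0]
gripper_width: 44.1
```

Call:
{"op": "carry_out", "data": {"deltas": [[0, 0, 0.0008, 0, 0, 0, -0.3], [0, 0, 0, 0, 0, 0, -0.3]]}}

```text
clock: 33.67
tcp_pos: [641.8, -50.1, 43.5]
tcp_rot: [3.14, 0.001, 1.576]
wrist_force: [-0.9, -0.5, -0.5]
gripper_width: 44.0
```

```bash
python3 st.py 641.7 -49.9 43.7
```

```text
33.67 [641.83 -50.07  43.49] [3.1403e+00 1.4000e-03 1.5758e+00] [-0.9  -0.47 -0.49] [ 0.053  0.215 -0.038] 43.99
tool delta mm [ 0.17 -0.13 -0.21]
```

Call:
{"op": "carry_out", "data": {"deltas": [[0, 0, 0, 0, 0, 0, 0.1], [0, 0, 0, 0, 0, 0, 0.3], [0, 0, 0, 0, 0, 0, 0.3], [0, 0, 0, 0, 0, 0, 0.3]]}}

```text
clock: 34.17
tcp_pos: [642.2, -50.2, 42.9]
tcp_rot: [3.14, 0.001, 1.576]
wrist_force: [1.1, 1.5, -0.6]
gripper_width: 57.2
```

Call:
{"op": "carry_out", "data": {"deltas": [[0, 0, -0.01, 0, 0, 0, 0.3], [0, 0, -0.02, 0, 0, 0, 0.3], [0, 0, -0.03, 0, 0, 0, 0.3], [0, 0, -0.03, 0, 0, 0, 0.3], [0, 0.03, -0.02, 0, 0, 0, 0.3], [0, 0.02, -0.02, 0, 0, 0, 0.3], [0, 0, 0, 0, 0, 0, 0.3], [0, 0, 0, 0, 0, 0, 0.3]]}}

```text
clock: 35.17
tcp_pos: [692.1, -49.5, 180.9]
tcp_rot: [3.138, 0.002, 1.576]
wrist_force: [0.7, -0.5, -1.0]
gripper_width: 57.7
```

```bash
python3 st.py; python3 -c "
from h import *
c=grab('wrist','w17'); hsv=cv2.cvtColor(c['px'],cv2.COLOR_RGB2HSV)
for n in ('scene','top'): grab(n,n+'9')
m=cv2.inRange(hsv,(4,115,30),(15,255,255)); m=cv2.morphologyEx(m,cv2.MORPH_OPEN,np.ones((3,3)))
nc,l,st,ce=cv2.connectedComponentsWithStats(m); print([(st[i].tolist(),ce[i].round(1).tolist()) for i in range(1,nc) if st[i,4]>150])
print('pred block top corners',[proj(c,[641.8+a,-50+b,81.5]).round(1).tolist() for a,b in((-30,-22),(-30,22),(30,22),(30,-22))],'stud tip',proj(c,[641.8,-50,107.2]))
i=1+np.argmax([st[j,4]*(abs(ce[j][0]-256)<60) for j in range(1,nc)]); mm=(l==i).astype(np.uint8); cn=max(cv2.findContours(mm,0,2)[0],key=cv2.contourArea); print(cv2.minAreaRect(cn))
g=cv2.cvtColor(c['px'],cv2.COLOR_RGB2GRAY).astype(int)
E=[]
for v in range(int(ce[i][1])-20,int(ce[i][1])+20,4):
    r=np.where(l[v]==i)[0]; E.append((v,r[0],r[-1])); 
P=np.array([onz(c,a,v,81.5)[:2] for v,a,b in E]);Q=np.array([onz(c,b,v,81.5)[:2] for v,a,b in E])
print('side slopes dy/dx deg',[np.degrees(np.arctan(np.polyfit(X[:,0],X[:,1],1)[0])) for X in(P,Q)],'y',P[:,1].mean(),Q[:,1].mean())
a,b=load('scene0'),load('scene9')
for x,y in (('scene0','scene9'),('top0','top9')):
    d=cv2.absdiff(cv2.GaussianBlur(load(x)['px'],(5,5),0),cv2.GaussianBlur(load(y)['px'],(5,5),0)).max(2)>45
    q=proj(load(y),[530,-45,15]); print(x,'diff comps')
    nc,l2,s2,c2=cv2.connectedComponentsWithStats(d.astype(np.uint8)); print([(s2[j].tolist()) for j in range(1,nc) if s2[j,4]>25])
"
```

```text
35.17 [692.15 -49.55 180.93] [3.1378e+00 1.9000e-03 1.5757e+00] [ 0.72 -0.47 -1.02] [ 0.123 -0.02  -0.079] 57.72
[([228, 98, 51, 67, 2902], [253.2, 130.3]), ([395, 105, 48, 60, 1163], [411.6, 132.8])]
pred block top corners [[230.3, 97.0], [280.5, 97.3], [279.3, 163.8], [230.8, 163.6]] stud tip [255.42433501 133.47247483]
((253.0, 131.0), (66.0, 50.0), 90.0)
side slopes dy/dx deg [np.float64(0.011574138630622201), np.float64(-1.5846792260491471)] y -72.68758583302063 -30.96716119535585
scene0 diff comps
[[199, 0, 112, 253, 14812], [396, 0, 45, 48, 968], [218, 24, 9, 16, 67], [376, 31, 9, 16, 101], [180, 59, 8, 31, 101], [186, 58, 17, 24, 191], [198, 95, 9, 5, 32], [183, 96, 10, 15, 74], [285, 99, 11, 9, 80], [300, 101, 103, 32, 1981], [209, 110, 4, 11, 27], [186, 114, 24, 9, 137], [312, 149, 16, 33, 300], [179, 198, 26, 29, 554], [199, 262, 87, 43, 2568]]
top0 diff comps
[[246, 77, 5, 15, 36], [241, 78, 49, 46, 1022], [259, 79, 31, 15, 277], [289, 83, 18, 47, 457], [293, 88, 5, 8, 26], [235, 118, 25, 35, 304], [283, 120, 6, 12, 43], [266, 128, 39, 26, 612], [242, 154, 23, 2, 43], [231, 156, 8, 5, 29], [269, 157, 8, 6, 31], [234, 163, 35, 3, 94], [147, 166, 147, 152, 8905], [145, 182, 52, 38, 624], [291, 197, 19, 22, 192], [0, 260, 59, 68, 1361], [75, 262, 81, 67, 2881], [0, 288, 198, 96, 6977], [245, 321, 40, 26, 432], [184, 322, 16, 9, 54], [220, 325, 22, 17, 202], [144, 331, 6, 16, 38], [245, 335, 30, 16, 176], [158, 337, 10, 7, 29], [149, 338, 36, 29, 453], [184, 338, 32, 33, 723], [278, 350, 9, 34, 164], [146, 359, 15, 6, 39], [217, 366, 6, 11, 37], [211, 379, 10, 5, 31]]
```

```bash
python3 -c "
from h import *
c=load('w17'); g=cv2.cvtColor(c['px'],cv2.COLOR_RGB2GRAY).astype(int)
print('stud disc row/col profile',g[132:136,238:270].mean(0).astype(int).tolist(),g[112:152,251:256].mean(1).astype(int).tolist())
print(ctrl.close_job())"
```

```text
stud disc row/col profile [119, 119, 119, 119, 123, 122, 113, 106, 127, 157, 172, 177, 178, 176, 174, 173, 173, 173, 173, 174, 173, 167, 148, 124, 111, 117, 122, 124, 125, 125, 122, 122] [77, 80, 86, 93, 104, 117, 121, 122, 119, 112, 95, 87, 114, 152, 170, 174, 176, 175, 175, 175, 175, 174, 174, 173, 172, 172, 165, 148, 129, 120, 121, 121, 121, 122, 122, 121, 120, 122, 121, 122]
the job is handed in; nothing more can be done
None
```

The nut is locked in the rail about half-way along, the stop block sits over its stud, and I handed the job in at about 35 s of the 72 s allowed.

**Nut**
- I lowered it through the slot without contact. I pressed it against its spring with about 12–14 N at the wrist and turned it clockwise to its stop.
- The gripper turned about 100°. The last few degrees slipped on the stud once the nut was at its stop.
- The spring lifted it until the lips stopped it. Taking the rail's top face as about 52 mm above the bench, the stud's mid-point was about 25.5 mm above that face, against the 25.9 mm expected.
- After release, the camera showed the stud upright by itself.

**Block**
- I lowered it over the stud without noticeable force. It stopped 51.5 mm above the bench, which matches the rail top.
- In the last picture its outline is within about 2 pixels of where it should be. It is square to the rail, with the stud's tip showing in the hole.
- The gripper was open and well clear when I handed in.

**Checks that disagreed or were not made**
- The stated fingertip position (11 mm ahead of the TCP) did not hold. The real tips are about 27 mm further back, so the first try at the block closed above it without touching it. I opened and lowered further by feel.
- The wrist camera read about 1.8 mm off along the jaws. I cancelled this by measuring the stud and the block's hole in the same view.
- I saw no sign of other things having moved, but did not measure each one. The before/after image comparison was mostly swamped by the arm and its shadow.

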